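Turn the scoop over in its crock

TASK

The scoop has been put back the wrong way up, bowl down in the oblong pocket of the blue crock. Pull it out, turn it end for end (the cork mat is there to lay it on if you need to change your grip) and stand it handle-down, fully in, in the round sleeve of the same crock. Do not drop it, and leave the jar, bowls, clamp, bucket and brush where they are.

Things in the scene. Friction and masses are not known exactly. Their poses are not given: they have to be found in the camera images.
- scoop: Aluminium scoop with wooden handle, 200 mm long, 140 g, loose. Origin: centre of the bowl's open front edge. z runs along it from that edge to the handle end, x across the bowl's width, y out of the trough's open side. Starts standing bowl-down in the oblong pocket, z up, y about along the crock's y. Lying open side up it rests flat, origin 13 mm up. Centre of mass about z 77 mm.
- bowl (a point): Middle of the scoop's bowl (scoop 0, 0, 40 mm; axes as the scoop's). The bowl is a rigid square trough, scoop z 0 to 80 mm: floor plate 4 mm thick at y -13 to -9 mm, 3 mm side walls with outer faces at x +-25 mm, y -13 to +13 mm high, back wall at z 76 to 80 mm, front open.
- handle_end (a point): Tip of the rounded end of the scoop's handle (scoop 0, -2, 200 mm; axes as the scoop's). The handle is a straight cylinder 22 mm in diameter with a domed end, scoop z 80 to 200 mm. In the sleeve it leans against the rim by itself, up to about 12 degrees.
- crock: Heavy blue stoneware crock, fixed to the counter, 85 mm high, foot 94 mm (x) by 128 mm (y). Origin: centre of its underside, z up. Oblong pocket centred at y +30 mm, inside 66 mm (x) by 48 mm (y); round sleeve centred at y -30 mm, bore 36 mm, outside 48 mm. Walls 6 mm; both floors 8 mm above the counter, both rims at 85 mm.
- sleeve_floor (a point): centre of the floor of the round sleeve, 8 mm above the counter
- sleeve_rim (a point): centre of the mouth of the round sleeve, 85 mm above the counter, 36 mm bore
- mat: flat cork mat 140 mm (x) by 240 mm (y), 4 mm thick, fixed on the counter, clear of other things; origin at the centre of its underside
- jar: glass jar with steel cap, 76 mm across, 120 mm high, origin centre of underside; leave alone
- bowls: stack of two plastic bowls, 136 mm across, 72 mm high, origin centre of underside; leave alone
- clamp: small steel clamp gripping a wooden dowel 180 mm long (along x), about 55 mm high, origin under the middle of the dowel; leave alone
- bucket: blue lidded bucket, 188 mm across, 166 mm high, origin centre of underside; leave alone
- brush: flat brush with a wooden handle, about 190 mm long, lying on the counter, origin at its underside; leave alone

How it is judged:
On the way:
1. the scoop is pulled clear of the crock, by the fingers (height (world z) of scoop above 0.087 m and contact force between the fingers and scoop above 0.5 N), for 0.1 s.
At the end, for the whole second after the job is handed in: The scoop stands at rest, released, handle-down in the round sleeve: handle end within 10 mm of the sleeve's floor and 16 mm of its centre, within 20 degrees of upright, bowl up (horizontal distance between handle_end and sleeve_floor below 0.016 m and z of handle_end in the frame of sleeve_floor below 0.01 m and angle between scoop's own z axis and vertical above 2.79 rad and linear speed of scoop below 0.05 m/s and contact force between the fingers and scoop below 0.1 N); the robot touches nothing.
It fails at once if the scoop is dropped (moves faster than 1 m/s out of the fingers, a fall of about 50 mm) (linear speed of scoop above 1 m/s and contact force between the fingers and scoop below 0.1 N).
It fails at once if a bystander (jar, bowls, clamp, bucket, brush) is moved by more than 30 mm (distance of any of jar, bowls, clamp, bucket, brush from where it was at the start of the episode above 0.03 m).
It also fails if it takes over 72 s, if anything falls off the work surface, if the arm or the gripper's body presses on something with over 40 N, if the wrist force passes 120 N, or if a joint passes its speed limit or range.

ROBOT

A 6-joint arm with a two-finger parallel gripper is mounted at the origin on the work surface. World frame = base frame: x ahead of the robot, y to its left, z up, the work surface at z = 0. Lengths are in m, angles in rad, forces in N, time in s.
With the tool pointing down it reaches from about 0.35 to 0.775 m from the base axis. Payload 5.5 kg.
Tool frame: the origin (TCP) lies at the centre of the arm's flange, where the gripper is bolted on; the fingertips stand 173 mm ahead of it and the grasp point (between the pads) lies 155 mm ahead of it (manip.grip_depth is the distance from the TCP to the grasp point, in m); z points along the fingers, y is the line along which they close (so a half turn about z gives the same grasp; the last joint's range is limited). The gripper opens to 85 mm and grips with 20 to 120 N. Pads are 22 mm wide; open, the fingers measure 114 mm over their backs; the gripper's body (76 mm by 85 mm) begins 54 mm behind the grasp point. The pads swing forward as they close: fully open they stand 13 mm farther back than shut.
Start: joints at [-1.468, 0.313, 0.046, 1.304, 0, 1.431], TCP at [0.138, -0.558, 0.405] pointing down, gripper open.
Joint ranges: [-2.76, 2.76], [-0.86, 1.69], [-1.03, 1.26], [-2.2, 2.34], [-1.47, 1.5], [-3.14, 3.14]. Speed limits (rad/s): [2.57, 2.57, 3.14, 3.14, 3.14, 3.14].

INTERFACE

Orientations are given as a 3x3 rotation matrix whose columns are the frame's x, y, z axes.
In Python, from rig import manip, viewer gives the robot as it stands (manip), with the cameras (viewer).
- The arm moves only by the shell command python3 shift.py 'ROWS' [OPENING] [FORCE]. ROWS is a JSON list of rows, 1 to 20 of them, each of 6 numbers: dx, dy, dz in m, then a rotation vector rx, ry, rz in rad; each row shifts and turns the commanded pose from where the row before left it, along the tool's axes as they then stand; what a row does not reach is not made up. A row lasts 1/12 s, in which the tool goes at most 0.0417 m and 0.125 rad, less where a joint would pass 70% of its speed; a pose out of reach is approached as far as the arm can. OPENING is the finger opening in m, set as the command begins (- or left out keeps the last). The fingers move at their own pace and stop on an object; FORCE is the grip in N (left out, the last holds). Time passes only in rows, so rows that do not move let the fingers close. It prints the time, the measured TCP pose, the force, the opening and the grip force at its end.
- manip.observe(): the state, without advancing time (a new reading comes with each control period).
- viewer.snapshot(name): name is "scene" or "top"; returns a dict with "pixels" (420x560x3 uint8, red, green, blue), "range_z" (420x560 float32, m along the optical axis (not along the pixel's ray), 0 where there is no reading), "camera_matrix" (3x3 intrinsics, pixels), "rvec" (rotation vector, rad) and "tvec" (3), from world to camera coordinates, as OpenCV has them. Camera axes: x right, y down, z forward; pixel columns grow to the right and rows downward; lengths in m; the calibration is good to about 2 mm. A picture is of the moment at which its call begins.
- manip.sign_off(): hands the job in; it is judged then, once.
The state is a dict: "t": time; "joint_pos": joint angles; "joint_vel": joint speeds; "effort": joint torques, N m; "position": TCP position; "orientation": TCP orientation; "force": force on the tool from outside, world axes, zero at the start; "torque": the same for the moment, N m; "grip_width": finger opening in m; "finger_force": force on a finger pad.
Only numpy, scipy, OpenCV 4.12 (cv2) and the standard library are available. Lean on these libraries where they do the work, as an engineer would, in place of code of your own. Each camera call takes 0.05 s, during which the arm holds its last target. There are 200 camera calls.

## Working session

There is one attempt and no reset: what is moved stays moved. The work goes in short steps, Python scripts to look and compute and a shell command to move; the robot and the scene stay as the last step left them, time stands still between calls to the robot, and variables do not carry over. Pictures are saved under pics/ and viewed, at most 10 in all, crops included, and the job is handed in when it is done.

```bash
ls; mkdir -p pics; python3 - <<'E'
from rig import manip, viewer
import cv2,numpy as np
for n in("scene","top"):
    s=viewer.snapshot(n); cv2.imwrite(f"pics/{n}0.png",s["pixels"][:,:,::-1]); np.savez(f"pics/{n}0.npz",**s)
    R=cv2.Rodrigues(np.array(s["rvec"]))[0]; print(n,-R.T@np.array(s["tvec"]).ravel(),R[2])
o=manip.observe();print(o)
E
```

```text
pics
rig.py
shift.py
scene [ 1.36199684 -0.29955441  1.10185038] [-0.63259417  0.17881952 -0.75355703]
top [ 0.39079385 -0.05212556  1.54900119] [ 0.12930348  0.00186673 -0.99160331]
{'t': 0.1, 'joint_pos': array([-1.46762531e+00,  3.13911373e-01,  4.51035941e-02,  1.30356972e+00,
        4.35762920e-05,  1.43121286e+00]), 'joint_vel': array([-1.79552593e-03, -1.87272209e-03,  3.30971834e-03, -6.47149067e-04,
        5.40859180e-05,  6.62912976e-04]), 'effort': array([ 4.52131731e-03, -4.81726062e+01,  2.99243474e+01,  1.26649736e-02,
       -2.38806939e-05,  2.22803259e-06]), 'position': array([ 0.13820515, -0.55797457,  0.40391023]), 'orientation': array([[ 9.70679567e-01,  2.40377129e-01, -1.19497655e-04],
       [ 2.40377015e-01, -9.70678321e-01,  1.57725559e-03],
       [ 2.63142388e-04, -1.55973426e-03, -9.99998749e-01]]), 'force': array([-0.14406255, -0.16553118,  1.02419318]), 'torque': array([-0.02420274, -0.03039033, -0.00115341]), 'finger_force': 0.0, 'grip_width': 0.08542649288104123}
```

View pics/scene0.png

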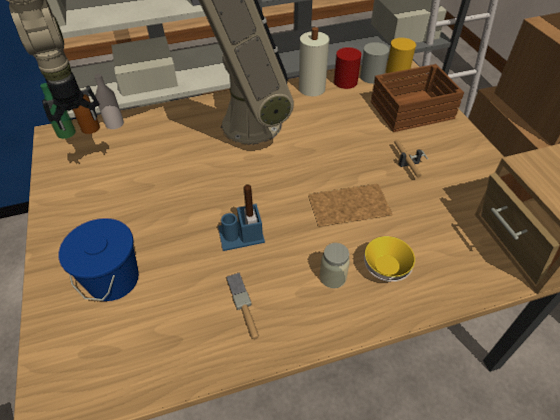

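View pics/top0.png

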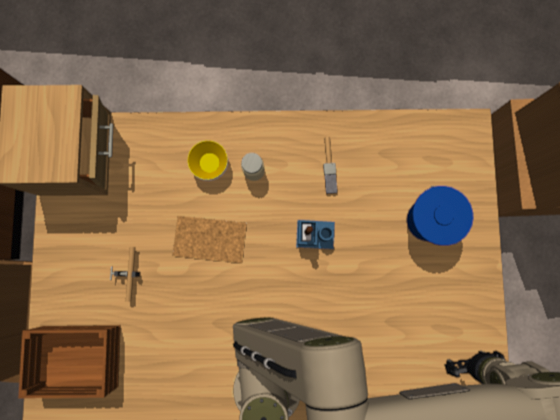

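The scene view shows the crock at about (242,228) with the scoop handle up at (248,195) and the mat at (350,204). In the top view the crock is at (316,234) with its sleeve to the right, and the mat is at (210,240).

```bash
cat > h.py <<'E'
import numpy as np,cv2
def cloud(s):
    z=s["range_z"]; K=s["camera_matrix"]; R=cv2.Rodrigues(np.array(s["rvec"]))[0]; t=np.array(s["tvec"]).ravel()
    v,u=np.mgrid[:z.shape[0],:z.shape[1]]
    p=np.stack([(u-K[0,2])/K[0,0]*z,(v-K[1,2])/K[1,1]*z,z],-1)
    w=(p-t)@R; w[z==0]=np.nan; return w
E
python3 - <<'E'
from h import *
C={n:np.load(f"pics/{n}0.npz") for n in("scene","top")}
W={n:cloud(C[n]) for n in C}
w=W["top"]
for (u,v) in [(316,234),(210,240),(208,160),(252,166),(330,165),(442,216),(130,273)]: print(u,v,w[v,u].round(3))
c=w[234,318]
for n in W:
    P=W[n].reshape(-1,3); col=C[n]["pixels"].reshape(-1,3).astype(int)
    near=np.abs(P[:,:2]-c[:2]).max(1)<.12
    blue=near&(col[:,2]>col[:,0]+25)
    rim=P[blue&(abs(P[:,2]-.085)<.006)]
    print(n,"rim",len(rim),rim.min(0).round(3),rim.max(0).round(3), cv2.minAreaRect(rim[:,:2].astype(np.float32)*1000), np.median(rim[:,2]))
    allb=P[blue]; print(" blue",allb.min(0).round(3),allb.max(0).round(3))
    hd=near&(P[:,2]>.1)
    H=P[hd]; print(" handle",len(H))
    for lo in np.arange(.1,.22,.02):
        q=H[(H[:,2]>=lo)&(H[:,2]<lo+.02)]
        if len(q): print("  ",lo.round(2),len(q),q.mean(0).round(4),q.min(0).round(3),q.max(0).round(3))
    col3=(col[:,0]>col[:,2]+30)&(abs(P[:,2]-.004)<.003)
    m=np.zeros(len(P),bool)
    # foot of the crock
    f=P[near&(col[:,2]>col[:,0]+10)&(P[:,2]<.015)&(P[:,2]>-.003)]
    if len(f): print(" foot",len(f),f.min(0).round(3),f.max(0).round(3),cv2.minAreaRect(f[:,:2].astype(np.float32)*1000))
# mat from top
s=C["top"]["pixels"].astype(int); 
print(s[240,200:220:5],s[280,200:220:5]); 
for pt in [(174,217),(246,221),(243,262),(173,256)]: print("matcorner",w[pt[1],pt[0]].round(3))
crop=C["top"]["pixels"][190:290,260:380,::-1]; a=cv2.resize(crop,None,fx=3.3,fy=5,interpolation=cv2.INTER_CUBIC)
crop=C["scene"]["pixels"][175:255,205:285,::-1]; b=cv2.resize(crop,(400,500),interpolation=cv2.INTER_CUBIC)
a=cv2.resize(C["top"]["pixels"][205:275,280:350,::-1],(400,500)[:1]*2,interpolation=cv2.INTER_CUBIC)
cv2.imwrite("pics/crop0.png",np.hstack([a,b[:400]]))
E
```

```text
316 234 [ 0.499 -0.164  0.081]
210 240 [0.488 0.191 0.014]
208 160 [0.764 0.199 0.024]
252 166 [0.719 0.041 0.12 ]
330 165 [ 0.742 -0.222  0.019]
442 216 [ 0.544 -0.546  0.167]
130 273 [0.38  0.451 0.04 ]
scene rim 225 [ 0.47  -0.219  0.079] [ 0.551 -0.107  0.091] ((508.5162658691406, -163.63308715820312), (109.62972259521484, 78.68112182617188), 85.22193145751953) 0.08565066118136719
 blue [ 0.459 -0.233  0.001] [ 0.558 -0.107  0.094]
 handle 227
   0.1 32 [ 0.5154 -0.1377  0.1099] [ 0.505 -0.147  0.102] [ 0.52  -0.128  0.12 ]
   0.12 40 [ 0.5153 -0.1372  0.1291] [ 0.509 -0.148  0.12 ] [ 0.519 -0.126  0.14 ]
   0.14 37 [ 0.5146 -0.1382  0.1499] [ 0.507 -0.147  0.14 ] [ 0.519 -0.128  0.159]
   0.16 39 [ 0.5148 -0.1384  0.1702] [ 0.506 -0.148  0.16 ] [ 0.521 -0.127  0.18 ]
   0.18 38 [ 0.5153 -0.1381  0.1906] [ 0.503 -0.148  0.181] [ 0.522 -0.127  0.199]
   0.2 41 [ 0.511  -0.1372  0.2064] [ 0.501 -0.146  0.201] [ 0.519 -0.127  0.213]
 foot 371 [ 0.457 -0.233  0.001] [ 0.558 -0.107  0.015] ((507.8829345703125, -167.75086975097656), (126.59982299804688, 94.7495346069336), 86.1717376708
[... 447 characters left out ...]
] [ 0.494 -0.138  0.141] [ 0.51  -0.125  0.158]
   0.16 4 [ 0.5008 -0.1264  0.1697] [ 0.496 -0.13   0.161] [ 0.505 -0.124  0.174]
   0.18 9 [ 0.5009 -0.1345  0.1939] [ 0.494 -0.144  0.185] [ 0.515 -0.126  0.2  ]
   0.2 35 [ 0.505  -0.1348  0.2055] [ 0.496 -0.144  0.201] [ 0.514 -0.125  0.212]
 foot 407 [ 0.456 -0.229  0.   ] [ 0.55  -0.104  0.015] ((505.4564514160156, -166.10293579101562), (123.92711639404297, 90.80851745605469), 85.78760528564453)
[[168 119  68]
 [175 125  73]
 [172 123  71]
 [153 109  63]] [[195 147  91]
 [190 142  88]
 [183 138  86]
 [187 141  88]]
matcorner [ 0.57   0.318 -0.001]
matcorner [ 0.553  0.07  -0.   ]
matcorner [0.413 0.08  0.004]
matcorner [0.435 0.317 0.007]
```

View pics/crop0.png

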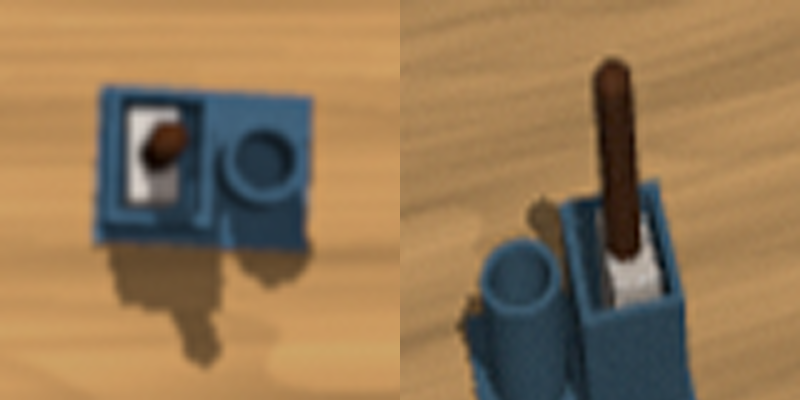

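The crops confirm that the scoop stands vertical with its handle at about (0.507, -0.137) and its open side toward +y. The sleeve is to the -y side. I'll move the arm over toward the +y side of the crock, collecting joint and pose pairs to learn its kinematics.

```bash
L='python3 - <<E
E'; cat > log.py <<'E'
from rig import manip, viewer; import json
o=manip.observe(); open("log.jsonl","a").write(json.dumps({k:(v.tolist() if hasattr(v,"tolist") else v) for k,v in o.items()})+"\n")
E
python3 log.py
python3 shift.py '[[0.029,-0.014,-0.004,0,0,0],[0.029,-0.014,-0.004,0,0,0],[0.029,-0.014,-0.004,0,0,0],[0.029,-0.014,-0.004,0,0,0],[0.029,-0.014,-0.004,0,0,0],[0.029,-0.014,-0.004,0,0,0],[0.029,-0.014,-0.004,0,0,0],[0.029,-0.014,-0.004,0,0,0],[0.029,-0.014,-0.004,0,0,0],[0.029,-0.014,-0.004,0,0,0],[0.029,-0.014,-0.004,0,0,0],[0.029,-0.014,-0.004,0,0,0]]'; python3 log.py
python3 shift.py '[[0.005,-0.034,0,0,0,0],[0.005,-0.034,0,0,0,0],[0.005,-0.034,0,0,0,0],[0.005,-0.034,0,0,0,0],[0.005,-0.034,0,0,0,0],[0.005,-0.034,0,0,0,0],[0.005,-0.034,0,0,0,0],[0.005,-0.034,0,0,0,0],[0.005,-0.034,0,0,0,0],[0.005,-0.034,0,0,0,0]]'; python3 log.py
python3 shift.py '[[0,0,0,0,-0.12,0],[0,0,0,0,-0.12,0],[0,0,0,0,-0.12,0],[0,0,0,0,-0.12,0]]'; python3 log.py
tail -n 3 log.jsonl | cut -c1-200
```

```text
t: 1.1
position: [0.4366, -0.3101, 0.4525]
orientation: [[0.971, 0.24, -0.001], [0.24, -0.971, 0.0], [-0.0, -0.001, -1.0]]
force: [-0.1, -0.3, -0.5]
grip_width: 0.0854
finger_force: 0.0
t: 1.93
position: [0.4017, 0.0322, 0.4525]
orientation: [[0.971, 0.24, -0.0], [0.24, -0.971, -0.0], [-0.0, -0.0, -1.0]]
force: [1.6, 0.1, -0.2]
grip_width: 0.0854
finger_force: 0.0
t: 2.27
position: [0.4023, 0.0311, 0.4531]
orientation: [[0.859, 0.242, -0.452], [0.214, -0.97, -0.113], [-0.466, 0.001, -0.885]]
force: [0.0, -0.1, -0.8]
grip_width: 0.0857
finger_force: 0.0
{"t": 1.1, "joint_pos": [-0.7675343974702865, 0.22725683129596305, 0.047474522880666344, 1.3916679113734067, -8.00522461241995e-05, 2.131282828318473], "joint_vel": [0.7302759156970843, 0.176885296283
{"t": 1.9333, "joint_pos": [-0.1198973668860069, -0.032822055090898236, -0.24441531185719106, 1.3594664456727674, -8.046232098033062e-05, 2.7792419390371665], "joint_vel": [1.0073451361992658, -0.0388
{"t": 2.2667, "joint_pos": [-0.07550169806111667, 0.20857509037188393, -0.046304062659628095, 1.7793743199121592, -0.14754589528475415, 2.856834430304753], "joint_vel": [0.10883759841984665, 0.7134926
```

```bash

python3 shift.py '[[0,0,0,0,0.12,0],[0,0,0,0,0.12,0],[0,0,0,0,0.12,0],[0,0,0,0,0.12,0],[0,0,0,0,0,-0.122],[0,0,0,0,0,-0.122],[0,0,0,0,0,-0.122],[0,0,0,0,0,-0.122],[0,0,0,0,0,-0.122],[0,0,0,0,0,-0.122],[0,0,0,0,0,-0.122],[0,0,0,0,0,-0.122],[0,0,0,0,0,-0.122],[0,0,0,0,0,-0.122],[0,0,0,0,0,-0.122],[0,0,0,0,0,-0.122],[0,0,0,0,0,-0.122],[0,0,0,0,0,-0.122],[0,0,0,0,0,-0.122],[0,0,0,0,0,-0.122]]'; python3 log.py
python3 shift.py '[[0,0,0,0,0,-0.12],[0,0,0,0,0,-0.12],[0,0,0,0,0,-0.12],[0,0,0,0,0,-0.12],[0,0,0,0,0,-0.12],[0,0,0,0,0,-0.12],[0,0,0,0,0,-0.12],[0,0,0,0,0,-0.12],[0,0,0,0,0,-0.12],[0,0,0,0,0,-0.12]]'; python3 log.py
python3 shift.py '[[0,0,0,0,-0.12,0],[0,0,0,0,-0.12,0],[0,0,0,0,-0.12,0],[0,0,0,0,-0.12,0],[0,0,0,0,-0.12,0],[0,0,0,0,-0.12,0]]'; python3 log.py
python3 shift.py '[[0,0,0,0.12,0,0],[0,0,0,0.12,0,0],[0,0,0,0.12,0,0],[0,0,0,0.12,0,0],[0,0,0,0.12,0,0],[0,0,0,0.12,0,0]]'; python3 log.py
cat > kin.py <<'E'
import numpy as np,json
from scipy.optimize import least_squares
from scipy.spatial.transform import Rotation as Ro
T0=np.array([[0,0,1],[0,1,0],[-1,0,0.]])
def fk(j,P):
    h0,a0,L1,Ax,Az,d4,d6,s5=P
    A=Ro.from_euler('z',j[0]).as_matrix(); q=j[1]-j[2]; p=q+j[3]
    B=Ro.from_euler('y',p).as_matrix(); C=Ro.from_euler('z',s5*j[4]).as_matrix()
    pl=np.array([a0+L1*np.sin(j[1])+Ax*np.cos(q)+Az*np.sin(q),0,h0+L1*np.cos(j[1])-Ax*np.sin(q)+Az*np.cos(q)])
    pos=A@(pl+B@(np.array([d4,0,0])+C@np.array([d6,0,0])))
    return pos,A@B@C@T0@Ro.from_euler('z',j[5]).as_matrix()
def fit():
    D=[json.loads(l) for l in open("log.jsonl")]
    best=None
    for s in(1,-1):
        f=lambda x:np.concatenate([fk(d["joint_pos"],[*x,s])[0]-d["position"] for d in D]+[x*1e-4])
        r=least_squares(f,[.2,0,.3,.3,0,.1,.1])
        if best is None or r.cost<best[0]: best=(r.cost,[*r.x,s],np.abs(r.fun[:-7]).max())
    return best
lo=np.array([-2.76,-.86,-1.03,-2.2,-1.47,-3.14]);hi=np.array([2.76,1.69,1.26,2.34,1.5,3.14])
def ik(pos,R,P,seed):
    best=None
    for sd in [seed,[0,.3,0,1,0,0],[0,.5,.5,.2,1,0],[0,.5,.5,.2,-1,0],[-.5,.5,.5,.2,.8,2],[-.5,.5,.5,.2,.8,-2]]:
        f=lambda j:np.concatenate([(fk(j,P)[0]-pos)*10,(Ro.from_matrix(fk(j,P)[1].T@R)).as_rotvec()])
        r=least_squares(f,np.clip(sd,lo+.01,hi-.01),bounds=(lo,hi))
        if best is None or r.cost<best.cost-1e-9: best=r
    return best.x,best.cost
if __name__=="__main__":
    c,P,e=fit(); print("fit",np.round(P,4),"maxerr",e)
    D=[json.loads(l) for l in open("log.jsonl")]
    print("roterr",[float(np.abs(fk(d["joint_pos"],P)[1]-d["orientation"]).max().round(4)) for d in D])
    json.dump(P,open("P.json","w"))
E
python3 kin.py
```

```text
t: 3.93
position: [0.4023, 0.0306, 0.4523]
orientation: [[-0.589, 0.808, -0.001], [0.808, 0.589, 0.0], [0.001, -0.001, -1.0]]
force: [-0.3, -0.8, 0.1]
grip_width: 0.0852
finger_force: 0.0
t: 4.77
position: [0.4022, 0.0307, 0.4523]
orientation: [[-0.967, -0.256, -0.001], [-0.256, 0.967, 0.0], [0.001, 0.0, -1.0]]
force: [1.1, 0.1, -0.4]
grip_width: 0.0852
finger_force: 0.0
t: 5.27
position: [0.402, 0.0307, 0.4527]
orientation: [[-0.724, -0.251, 0.642], [-0.188, 0.968, 0.166], [-0.663, -0.0, -0.748]]
force: [0.7, 0.7, -0.9]
grip_width: 0.0852
finger_force: 0.0
t: 5.77
position: [0.4017, 0.0308, 0.4527]
orientation: [[-0.728, 0.236, 0.644], [-0.188, 0.834, -0.519], [-0.66, -0.499, -0.562]]
force: [0.3, -0.8, -0.6]
grip_width: 0.0856
finger_force: 0.0
fit [0.2679 0.0427 0.5209 0.376  0.009  0.214  0.0519 1.    ] maxerr 0.09982595168501299
roterr [0.0, 0.0, 0.0, 0.0, 0.0, 0.0, 0.0, 0.0]
```

```bash
python3 - <<'E'
import re
s=open("kin.py").read()
a=s.index("def fk"); b=s.index("lo=np")
new='''def mats(j):
    E=lambda a,t:Ro.from_euler(a,t).as_matrix()
    A=E('z',j[0]); q=j[1]-j[2]; p=q+j[3]
    F=A@E('y',p)@E('z',j[4])
    return [A,A@E('y',j[1]),A@E('y',q),A@E('y',p),F]
def fk(j,P):
    M=mats(j); return np.hstack(M)@np.array(P), M[-1]@T0@Ro.from_euler('z',j[5]).as_matrix()
def fit():
    D=[json.loads(l) for l in open("log.jsonl")]
    A=np.vstack([np.hstack(mats(d["joint_pos"])) for d in D]); y=np.concatenate([d["position"] for d in D])
    keep=[0,2,5,6,8,9,12]  # a0,h0,L1z,link2 x,z,wrist x,flange x
    x=np.linalg.lstsq(A[:,keep],y,rcond=1e-4)[0]; P=np.zeros(15); P[keep]=x
    return 0,P.tolist(),np.abs(A@P-y).max()
'''
open("kin.py","w").write(s[:a]+new+s[b:])
E
python3 kin.py
```

```text
fit [0.0427 0.     0.2679 0.     0.     0.5209 0.376  0.     0.009  0.214
 0.     0.     0.0519 0.     0.    ] maxerr 0.09982595484291251
roterr [0.0, 0.0, 0.0, 0.0, 0.0, 0.0, 0.0, 0.0]
```

```bash
python3 - <<'E'
from kin import *
D=[json.loads(l) for l in open("log.jsonl")]
c,P,e=fit()
for d in D: print(np.round(d["joint_pos"],3),np.round(d["position"],3),np.round(fk(d["joint_pos"],P)[0]-d["position"],3))
A=np.vstack([np.hstack(mats(d["joint_pos"])) for d in D]); y=np.concatenate([d["position"] for d in D])
x=np.linalg.lstsq(A,y,rcond=1e-4)[0]; print(x.round(3),np.abs(A@x-y).max())
E
```

```text
[-1.468  0.314  0.045  1.304  0.     1.431] [ 0.138 -0.558  0.404] [-0.08  -0.007  0.002]
[-0.768  0.227  0.047  1.392 -0.     2.131] [ 0.437 -0.31   0.453] [-0.054 -0.059 -0.001]
[-0.12  -0.033 -0.244  1.359 -0.     2.779] [0.402 0.032 0.452] [-0.009 -0.079 -0.   ]
[-0.076  0.209 -0.046  1.779 -0.148  2.857] [0.402 0.031 0.453] [-0.006 -0.069  0.001]
[-0.124 -0.032 -0.244  1.36  -0.     0.817] [0.402 0.031 0.452] [-0.01  -0.079 -0.   ]
[-0.124 -0.032 -0.244  1.36  -0.    -0.383] [0.402 0.031 0.452] [-0.01  -0.079 -0.   ]
[-0.222 -0.366 -0.645  0.624  0.308 -0.368] [0.402 0.031 0.453] [-0.024 -0.1   -0.   ]
[ 0.051 -0.354 -0.736  0.358 -0.584 -0.182] [0.402 0.031 0.453] [ 0.004 -0.039 -0.001]
[-0.     0.02   0.233  0.     0.02   0.519  0.41   0.02   0.056  0.14
  0.02   0.     0.127  0.     0.   ] 8.326672684688674e-16
```

```bash
python3 - <<'E'
s=open("kin.py").read()
s=s.replace("    keep=[0,2,5,6,8,9,12]  # a0,h0,L1z,link2 x,z,wrist x,flange x\n","").replace("A[:,keep],y,rcond=1e-4)[0]; P=np.zeros(15); P[keep]=x","A,y,rcond=1e-4)[0]; P=x")
s=s.replace('if __name__','''def pose(g,t,x,depth=.155):
    "tool position and R from grasp point g, tool z t, approx tool x"
    t=np.array(t,float);t/=np.linalg.norm(t);x=np.array(x,float);x-=x@t*t;x/=np.linalg.norm(x)
    R=np.c_[x,np.cross(t,x),t]; return np.array(g)-depth*t,R
def pts(j,P):
    M=mats(j);P=np.array(P);a=np.zeros(3);o=[]
    for i,m in enumerate(M): a=a+m@P[3*i:3*i+3];o.append(a)
    return o
if __name__''')
open("kin.py","w").write(s)
E
python3 kin.py; python3 - <<'E'
from kin import *
P=json.load(open("P.json")); D=np.deg2rad
def test(n,g,phi,b,sx,seed):
    t=[np.cos(D(phi))*np.cos(D(b)),np.sin(D(phi))*np.cos(D(b)),-np.sin(D(b))]
    p,R=pose(g,t,[0,0,sx]); j,c=ik(p,R,P,seed); print(n,phi,b,sx,"cost %.5f"%c,j.round(2),"elbow/wrist z",[round(float(q[2]),2) for q in pts(j,P)[1:4]])
s=[-.1,-.3,-.7,.3,-.5,0]
for phi in(-15,-40,-60,-75):
    for b in(0,20): test("grasp",[.507,-.137,.165],phi,b,-1,s)
for phi in(30,0,-20,-40,-60):
    test("sleeve",[.505,-.196,.17],phi,0,1,s)
    test("sleeve",[.505,-.196,.17],phi,0,-1,s)
E
```

```text
fit [-0.      0.02    0.2331  0.      0.02    0.5185  0.4095  0.02    0.0556
  0.1404  0.02    0.      0.1268  0.      0.    ] maxerr 8.326672684688674e-16
roterr [0.0, 0.0, 0.0, 0.0, 0.0, 0.0, 0.0, 0.0]
grasp -15 0 -1 cost 0.44066 [-0.95  0.4  -1.03  0.3   1.5  -1.69] elbow/wrist z [0.71, 0.31, 0.17]
grasp -15 20 -1 cost 0.21135 [-0.59 -0.1  -1.03  0.08  0.34 -0.33] elbow/wrist z [0.75, 0.45, 0.33]
grasp -40 0 -1 cost 0.27324 [ 0.04  0.34 -1.03 -0.31 -1.2   0.92] elbow/wrist z [0.72, 0.33, 0.21]
grasp -40 20 -1 cost 0.10533 [-0.09  0.05 -1.03 -0.15 -0.7   0.55] elbow/wrist z [0.75, 0.42, 0.3]
grasp -60 0 -1 cost 0.05116 [ 0.11  0.46 -1.03 -0.65 -1.33  0.81] elbow/wrist z [0.7, 0.29, 0.19]
grasp -60 20 -1 cost 0.00423 [ 0.04  0.21 -1.03 -0.42 -1.01  0.71] elbow/wrist z [0.74, 0.37, 0.27]
grasp -75 0 -1 cost 0.00161 [ 0.13  0.67 -1.03 -1.28 -1.46  0.41] elbow/wrist z [0.64, 0.23, 0.17]
grasp -75 20 -1 cost 0.00000 [ 0.09  0.3  -0.8   0.02 -1.18  1.1 ] elbow/wrist z [0.73, 0.39, 0.26]
sleeve 30 0 1 cost 0.00015 [-1.1   0.9  -0.42  1.82  1.5   0.  ] elbow/wrist z [0.55, 0.17, 0.17]
slee
[... 184 characters left out ...]
, 0.18]
sleeve 0 0 -1 cost 0.12118 [-1.09  0.38 -1.03 -0.01  1.49 -1.38] elbow/wrist z [0.71, 0.32, 0.18]
sleeve -20 0 1 cost 0.43782 [-1.02  0.38 -1.03  0.16  1.5   1.61] elbow/wrist z [0.72, 0.32, 0.18]
sleeve -20 0 -1 cost 0.43782 [-1.02  0.38 -1.03  0.16  1.5  -1.53] elbow/wrist z [0.72, 0.32, 0.18]
sleeve -40 0 1 cost 0.35385 [-0.14  0.28 -1.03 -0.32 -1.04 -2.38] elbow/wrist z [0.73, 0.35, 0.23]
sleeve -40 0 -1 cost 0.35385 [-0.14  0.28 -1.03 -0.32 -1.04  0.76] elbow/wrist z [0.73, 0.35, 0.23]
sleeve -60 0 1 cost 0.08962 [-0.03  0.43 -1.03 -0.62 -1.25 -2.37] elbow/wrist z [0.71, 0.31, 0.2]
sleeve -60 0 -1 cost 0.08962 [-0.03  0.43 -1.03 -0.62 -1.25  0.77] elbow/wrist z [0.71, 0.31, 0.2]
```

```bash
python3 - <<'E'
from kin import *
P=json.load(open("P.json")); D=np.deg2rad
def test(n,g,phi,b,sx,seed):
    t=[np.cos(D(phi))*np.cos(D(b)),np.sin(D(phi))*np.cos(D(b)),-np.sin(D(b))]
    p,R=pose(g,t,[0,0,sx]); j,c=ik(p,R,P,seed); m=np.minimum(j-lo,hi-j).min()
    if c<1e-6: print(n,phi,b,sx,"marg %.2f"%m,j.round(2),"z",[round(float(q[2]),2) for q in pts(j,P)[1:4]])
s=[.1,.3,-.8,.0,-1.2,1]
for phi in(-70,-80,-90,-100):
    for b in(10,20,30): test("grasp",[.507,-.137,.165],phi,b,-1,s)
for z in(.17,.27):
  for phi in(-90,-80,-70):
    for b in(0,20): test(f"sleeve{z}",[.505,-.196,z],phi,b,1,[.1,.3,-.8,.0,-1.2,-2]);test(f"sleeve{z}",[.505,-.196,z],phi,b,-1,s)
  for phi in(30,45,60):
    for b in(0,10,20): test(f"sleeve{z}",[.505,-.196,z],phi,b,1,[-1.1,.5,-.6,0,1.3,0])
E
```

```text
grasp -70 20 -1 marg 0.11 [ 0.08  0.27 -0.92 -0.26 -1.13  0.88] z [0.73, 0.37, 0.26]
grasp -70 30 -1 marg 0.21 [ 0.03  0.18 -0.82  0.07 -0.97  0.99] z [0.74, 0.43, 0.31]
grasp -80 10 -1 marg 0.08 [ 0.12  0.44 -0.73  0.11 -1.39  1.27] z [0.7, 0.35, 0.21]
grasp -80 20 -1 marg 0.26 [ 0.09  0.35 -0.67  0.33 -1.21  1.34] z [0.72, 0.4, 0.26]
grasp -80 30 -1 marg 0.40 [ 0.05  0.28 -0.63  0.45 -1.03  1.33] z [0.73, 0.44, 0.31]
grasp -90 10 -1 marg 0.11 [ 0.12  0.67 -0.31  1.18 -1.36  2.17] z [0.64, 0.33, 0.21]
grasp -90 20 -1 marg 0.26 [ 0.09  0.51 -0.39  0.92 -1.21  1.84] z [0.68, 0.4, 0.26]
grasp -90 30 -1 marg 0.43 [ 0.05  0.41 -0.42  0.84 -1.04  1.68] z [0.71, 0.45, 0.31]
grasp -100 10 -1 marg 0.22 [ 0.1   0.84 -0.06  1.66 -1.25  2.59] z [0.58, 0.29, 0.21]
grasp -100 20 -1 marg 0.33 [ 0.08  0.67 -0.15  1.35 -1.14  2.22] z [0.64, 0.38, 0.26]
grasp -100 30 -1 marg 0.46 [ 0.04  0.54 -0.22  1.17 -1.01  1.99] z [0.68, 0.44, 0.31]
sleeve0.17 -90 20 1 marg 0.25 [-0.02  0.42 -0.53  0.56 -1.22 -1.64] z [0.71, 0.41, 0.27]
sleeve0.17 -90 20 -1 marg 0.25 [-0.02  0.42 -0.53  0.56 -1.22  1.51] z [0.71
[... 1610 characters left out ...]
sleeve0.27 30 10 1 marg 0.11 [-1.09  0.28 -0.58  0.95  1.39  1.33] z [0.73, 0.46, 0.32]
sleeve0.27 30 20 1 marg 0.28 [-1.06  0.17 -0.58  0.86  1.22  1.53] z [0.74, 0.51, 0.37]
sleeve0.27 45 0 1 marg 0.22 [-1.07  0.81 -0.22  2.11  1.28  0.  ] z [0.59, 0.27, 0.27]
sleeve0.27 45 10 1 marg 0.26 [-1.06  0.6  -0.23  1.74  1.24  0.54] z [0.66, 0.39, 0.32]
sleeve0.27 45 20 1 marg 0.36 [-1.04  0.44 -0.26  1.48  1.14  0.92] z [0.7, 0.48, 0.37]
sleeve0.27 60 0 1 marg 0.09 [-1.02  0.9   0.01  2.25  1.07  0.  ] z [0.55, 0.27, 0.27]
sleeve0.27 60 10 1 marg 0.31 [-1.01  0.76  0.01  2.03  1.05  0.31] z [0.61, 0.37, 0.32]
sleeve0.27 60 20 1 marg 0.51 [-0.99  0.63 -0.    1.83  0.99  0.59] z [0.65, 0.45, 0.37]
```

```bash
cat > plan.py <<'E'
from kin import *
from rig import manip, viewer
D=np.deg2rad; P=json.load(open("P.json"))
def T(phi,b): return np.array([np.cos(D(phi))*np.cos(D(b)),np.sin(D(phi))*np.cos(D(b)),-np.sin(D(b))])
def go(p1,R1,cur=None):
    o=manip.observe(); p0,R0=(o["position"],o["orientation"]) if cur is None else cur
    r=Ro.from_matrix(R0.T@R1).as_rotvec(); d=np.linalg.norm(p1-p0)
    N=int(np.ceil(max(d/.038,np.linalg.norm(r)/.12,1)))
    E=[Ro.from_rotvec(r*k/N).as_matrix() for k in range(N+1)]
    dl=np.linalg.solve(R0@sum(E[:N]),p1-p0)
    print(N,"rows",[float(x) for x in np.r_[dl.round(4),(r/N).round(4)]])
    j=o["joint_pos"]; p=p0
    for k in range(1,N+1):
        p=p+R0@E[k-1]@dl
        if k%max(1,N//5)==0 or k==N:
            q,c=ik(p,R0@E[k],P,j); print("  k",k,"cost %.4f"%c,q.round(2),"tip",(p+.173*(R0@E[k])[:,2]).round(3)); j=q
    return p1,R1
E
python3 - <<'E'
from plan import *
t=T(-94,25); g=np.array([.507,-.1365,.163])
c=go(*pose(g-.12*t,t,[0,0,-1])); go(*pose(g,t,[0,0,-1]),cur=c)
E
```

```text
12 rows [0.0086, 0.0176, 0.0046, 0.0732, 0.011, 0.0902]
  k 2 cost 0.0000 [ 0.16 -0.26 -0.76  0.32 -0.81  0.11] tip [ 0.505 -0.059  0.331]
  k 4 cost 0.0000 [ 0.23 -0.12 -0.72  0.4  -0.99  0.46] tip [ 0.501 -0.056  0.306]
  k 6 cost 0.0000 [ 0.28  0.06 -0.6   0.63 -1.11  0.92] tip [ 0.499 -0.053  0.281]
  k 8 cost 0.0000 [ 0.29  0.26 -0.42  0.98 -1.14  1.44] tip [ 0.5   -0.05   0.255]
  k 10 cost 0.0000 [ 0.29  0.46 -0.23  1.29 -1.11  1.91] tip [ 0.505 -0.047  0.23 ]
  k 12 cost 0.0000 [ 0.26  0.61 -0.06  1.52 -1.03  2.26] tip [ 0.513 -0.044  0.206]
4 rows [-0.0, 0.0, 0.03, 0.0, 0.0, 0.0]
  k 1 cost 0.0000 [ 0.22  0.59 -0.12  1.41 -1.05  2.18] tip [ 0.512 -0.071  0.193]
  k 2 cost 0.0000 [ 0.17  0.56 -0.19  1.29 -1.08  2.1 ] tip [ 0.51  -0.099  0.181]
  k 3 cost 0.0000 [ 0.12  0.54 -0.25  1.17 -1.1   2.  ] tip [ 0.508 -0.126  0.168]
  k 4 cost 0.0000 [ 0.07  0.52 -0.32  1.03 -1.11  1.9 ] tip [ 0.506 -0.153  0.155]
```

```bash
python3 shift.py '[[0.0086,0.0176,0.0046,0.0732,0.011,0.0902],[0.0086,0.0176,0.0046,0.0732,0.011,0.0902],[0.0086,0.0176,0.0046,0.0732,0.011,0.0902],[0.0086,0.0176,0.0046,0.0732,0.011,0.0902],[0.0086,0.0176,0.0046,0.0732,0.011,0.0902],[0.0086,0.0176,0.0046,0.0732,0.011,0.0902],[0.0086,0.0176,0.0046,0.0732,0.011,0.0902],[0.0086,0.0176,0.0046,0.0732,0.011,0.0902],[0.0086,0.0176,0.0046,0.0732,0.011,0.0902],[0.0086,0.0176,0.0046,0.0732,0.011,0.0902],[0.0086,0.0176,0.0046,0.0732,0.011,0.0902],[0.0086,0.0176,0.0046,0.0732,0.011,0.0902],[0,0,0,0,0,0],[0,0,0,0,0,0]]'
python3 - <<'E'
from plan import *
t=T(-94,25); g=np.array([.507,-.1365,.163])
go(*pose(g,t,[0,0,-1]))
E
```

```text
t: 6.93
position: [0.4959, 0.1115, 0.2966]
orientation: [[-0.147, 0.987, 0.067], [0.414, 0.123, -0.902], [-0.899, -0.105, -0.426]]
force: [-0.5, 0.7, -0.4]
grip_width: 0.0854
finger_force: 0.0
4 rows [0.0036, 0.005, 0.0317, 0.0326, 0.0009, 0.0442]
  k 1 cost 0.0000 [ 0.23  0.48 -0.24  1.24 -1.09  1.92] tip [ 0.508 -0.072  0.206]
  k 2 cost 0.0000 [ 0.18  0.49 -0.27  1.17 -1.1   1.91] tip [ 0.508 -0.099  0.189]
  k 3 cost 0.0000 [ 0.13  0.51 -0.29  1.1  -1.11  1.91] tip [ 0.508 -0.126  0.172]
  k 4 cost 0.0000 [ 0.07  0.52 -0.32  1.03 -1.11  1.9 ] tip [ 0.506 -0.153  0.155]
```

```bash
python3 shift.py '[[0.0036,0.005,0.0317,0.0326,0.0009,0.0442],[0.0036,0.005,0.0317,0.0326,0.0009,0.0442],[0.0036,0.005,0.0317,0.0326,0.0009,0.0442],[0.0036,0.005,0.0317,0.0326,0.0009,0.0442],[0,0,0,0,0,0],[0,0,0,0,0,0]]'
python3 - <<'E'
from plan import *
import cv2
t=T(-94,25); g=np.array([.507,-.1365,.163])
go(*pose(g,t,[0,0,-1]))
s=viewer.snapshot("scene"); cv2.imwrite("pics/g1.png",cv2.resize(s["pixels"][120:260,180:360,::-1],(720,560),interpolation=cv2.INTER_CUBIC))
E
```

```text
t: 7.43
position: [0.5153, 0.0026, 0.232]
orientation: [[0.036, 0.997, -0.063], [0.423, -0.072, -0.903], [-0.906, 0.006, -0.424]]
force: [-0.3, -0.0, -0.1]
grip_width: 0.0854
finger_force: 0.0
1 rows [0.0037, 0.0014, 0.0004, 0.0005, -0.0017, -0.0063]
  k 1 cost 0.0000 [ 0.07  0.52 -0.32  1.03 -1.11  1.9 ] tip [ 0.506 -0.153  0.155]
```

View pics/g1.png

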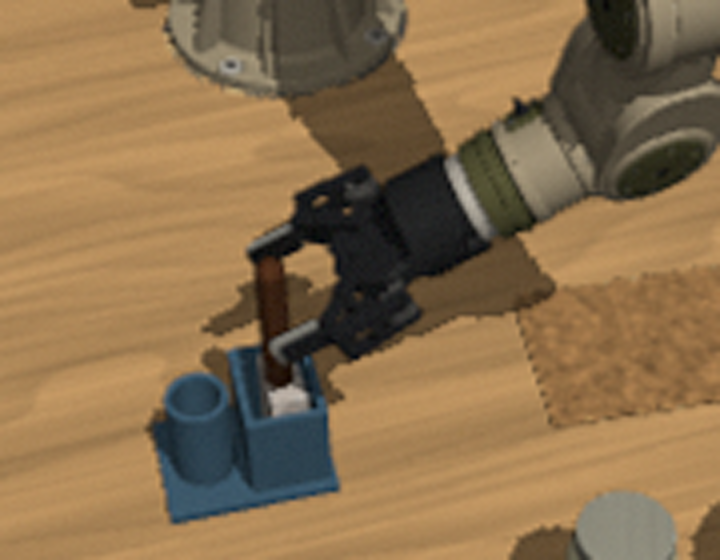

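The view shows the handle (crop 270,300) between the open fingers (260,245 and 290,350), with the crock untouched. Next I close the fingers.

```bash
python3 shift.py '[[0.0037,0.0014,0.0004,0,0,0],[0,0,0,0,0,0],[0,0,0,0,0,0],[0,0,0,0,0,0],[0,0,0,0,0,0],[0,0,0,0,0,0],[0,0,0,0,0,0],[0,0,0,0,0,0],[0,0,0,0,0,0],[0,0,0,0,0,0],[0,0,0,0,0,0],[0,0,0,0,0,0]]' 0.0 60
python3 - <<'E'
from plan import *
o=manip.observe();R=o["orientation"];print(o["position"]+.155*R[:,2])
go(o["position"]+[0,0,.13],R)
E
```

```text
t: 8.48
position: [0.518, 0.0049, 0.2276]
orientation: [[0.036, 0.997, -0.062], [0.422, -0.071, -0.904], [-0.906, 0.006, -0.424]]
force: [-0.9, 1.5, 3.0]
grip_width: 0.02
finger_force: 58.4
[ 0.50845727 -0.13514066  0.16186149]
4 rows [-0.0294, 0.0002, -0.0138, 0.0, 0.0, 0.0]
  k 1 cost 0.0000 [ 0.07  0.48 -0.28  1.1  -1.11  1.9 ] tip [ 0.507 -0.151  0.187]
  k 2 cost 0.0000 [ 0.07  0.45 -0.25  1.17 -1.11  1.9 ] tip [ 0.507 -0.151  0.219]
  k 3 cost 0.0000 [ 0.07  0.42 -0.21  1.24 -1.11  1.9 ] tip [ 0.507 -0.151  0.252]
  k 4 cost 0.0000 [ 0.07  0.39 -0.16  1.31 -1.11  1.9 ] tip [ 0.507 -0.151  0.284]
```

```bash
python3 shift.py '[[-0.0196,0,-0.0092,0,0,0],[-0.0196,0,-0.0092,0,0,0],[-0.0196,0,-0.0092,0,0,0],[-0.0196,0,-0.0092,0,0,0],[-0.0196,0,-0.0092,0,0,0],[-0.0196,0,-0.0092,0,0,0],[0,0,0,0,0,0],[0,0,0,0,0,0]]'
python3 - <<'E'
from plan import *
import cv2
from h import cloud
s=viewer.snapshot("scene"); a=cv2.resize(s["pixels"][100:260,160:340,::-1],(400,400),interpolation=cv2.INTER_CUBIC)
s2=viewer.snapshot("top"); b=cv2.resize(s2["pixels"][190:290,260:360,::-1],(400,400),interpolation=cv2.INTER_CUBIC)
cv2.imwrite("pics/lift.png",np.hstack([a,b])); np.savez("pics/lift.npz",**s)
E
```

```text
t: 9.15
position: [0.5174, 0.0052, 0.3574]
orientation: [[0.038, 0.997, -0.062], [0.424, -0.072, -0.903], [-0.905, 0.008, -0.426]]
force: [-0.2, -0.7, -2.0]
grip_width: 0.0203
finger_force: 58.8
```

View pics/lift.png

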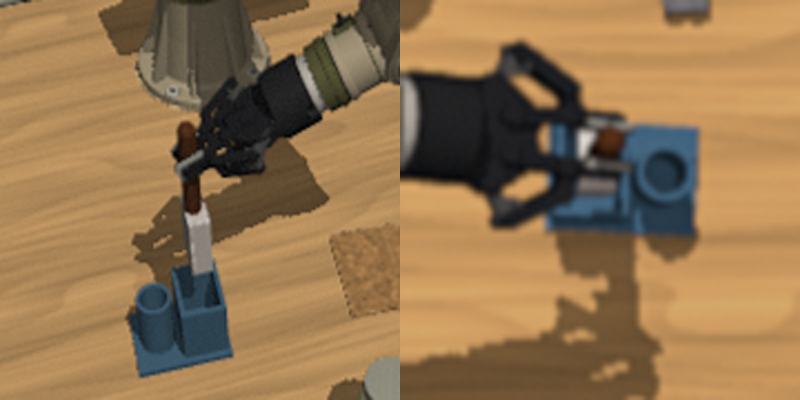

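Lifted clear and still upright; bowl below (200,240). I'll measure its attitude from the depth image and plan laying it on the mat.

```bash
python3 - <<'E'
from plan import *
from h import cloud
s=np.load("pics/lift.npz"); w=cloud(s); col=s["pixels"].astype(int)
m=(np.abs(w[...,0]-.507)<.05)&(np.abs(w[...,1]+.137)<.04)&(w[...,2]>.145)&(w[...,2]<.215)&(col.min(-1)>90)
q=w[m]; print(len(q),q.mean(0).round(3),q.min(0).round(3),q.max(0).round(3))
A=np.c_[q[:,1],q[:,2],np.ones(len(q))]; c=np.linalg.lstsq(A,q[:,0],rcond=None)[0]; print("x=",c.round(3),"normal az",np.rad2deg(np.arctan2(-c[0],1)).round(1))
for lo_ in(.145,.16,.175,.19):
    b=q[(q[:,2]>=lo_)&(q[:,2]<lo_+.015)]; print(lo_,b[:,:2].mean(0).round(4),b[:,1].min().round(3),b[:,1].max().round(3))
b=w[(np.abs(w[...,0]-.507)<.03)&(np.abs(w[...,1]+.137)<.03)&(w[...,2]>.23)&(w[...,2]<.27)]; print("handle",b.mean(0).round(4))
# laying plan: scoop frame now
o=manip.observe(); R=o["orientation"]; p=o["position"]
Rs=pose([0,0,0],[0,0,1],[np.sin(D(86)),-np.cos(D(86)),0])[1]; print(Rs.round(2))
h=np.array([0,-1.,0]); Rl=np.c_[np.cross([0,0,1],h),[0,0,1],h]
Q=Rl@Rs.T; Rt=Q@R; print("tool z in lay",Rt[:,2].round(3),Rt[:,1].round(3))
g=p+.155*R[:,2]; org=np.array([g[0],g[1]+.002,.008+.13-.001]); rel=p-org  # scoop origin
print("grasp at s",g[2]-org[2])
o1=np.array([.49,.295,.10]); c=go(o1+Q@rel,Rt); go(o1-[0,0,.082]+Q@rel,Rt,cur=c)
E
```

```text
163 [ 0.532 -0.135  0.181] [ 0.525 -0.148  0.146] [ 0.536 -0.122  0.215]
x= [ 0.047 -0.006  0.539] normal az -2.7
0.145 [ 0.5315 -0.1338] -0.148 -0.122
0.16 [ 0.5317 -0.1361] -0.147 -0.124
0.175 [ 0.5319 -0.134 ] -0.148 -0.123
0.19 [ 0.5318 -0.135 ] -0.147 -0.123
handle [ 0.5153 -0.1379  0.2508]
[[ 1.    0.07  0.  ]
 [-0.07  1.    0.  ]
 [ 0.   -0.    1.  ]]
tool z in lay [ 0.     0.425 -0.905] [ 1.    -0.004 -0.002]
grasp at s 0.15289045610361768
14 rows [0.0088, -0.002, 0.0064, -0.0013, 0.1122, -0.0052]
  k 2 cost 0.0000 [ 0.04  0.33 -0.24  1.14 -0.9   1.74] tip [ 0.504 -0.134  0.228]
  k 4 cost 0.0000 [ 0.01  0.29 -0.29  1.05 -0.68  1.65] tip [ 0.502 -0.104  0.179]
  k 6 cost 0.0000 [-0.02  0.28 -0.33  0.99 -0.46  1.59] tip [ 0.5   -0.065  0.137]
  k 8 cost 0.0000 [-0.06  0.27 -0.36  0.95 -0.23  1.55] tip [ 0.498 -0.017  0.105]
  k 10 cost 0.0000 [-0.08  0.27 -0.39  0.92 -0.01  1.51] tip [0.496 0.036 0.085]
  k 12 cost 0.0000 [-0.1   0.28 -0.42  0.9   0.21  1.48] tip [0.493 0.093 0.077]
  k 14 cost 0.0000 [-0.12  0.3  -0.44  0.88  0.44  1.45] tip [0.49  0.15  0.082]
3 rows [-0.0116, 0.0001, 0.0247, 0.0, 0.0, 0.0]
  k 1 cost 0.0000 [-0.12  0.33 -0.48  0.82  0.44  1.45] tip [0.49  0.15  0.054]
  k 2 cost 0.0000 [-0.12  0.37 -0.51  0.75  0.44  1.45] tip [0.49  0.15  0.027]
  k 3 cost 0.0000 [-0.12  0.41 -0.53  0.69  0.44  1.45] tip [ 0.49  0.15 -0.  ]
```

```bash
python3 - <<'E'
from plan import *
o=manip.observe(); R=o["orientation"]; p=o["position"]
Rs=pose([0,0,0],[0,0,1],[np.sin(D(86.5)),-np.cos(D(86.5)),0])[1]
a=D(3.5); h=np.array([0,-np.cos(a),np.sin(a)]); y=np.array([0,np.sin(a),np.cos(a)]); Rl=np.c_[np.cross(y,h),y,h]
Q=Rl@Rs.T; Rt=Q@R
g=p+.155*R[:,2]; org=np.array([g[0],g[1]+.002,.138]); rel=p-org
np.savez("hold.npz",Rst=R.T@Rs,ost=R.T@(org-p))
o1=np.array([.49,.295,.13]); c=go(o1+Q@rel,Rt); c2=go(o1-[0,0,.112]+Q@rel,Rt,cur=c)
r=Ro.from_matrix(R.T@Rt).as_rotvec();N=14
E=[Ro.from_rotvec(r*k/N).as_matrix() for k in range(N+1)]
dl=np.linalg.solve(R@sum(E[:N]),c[0]-p); q=p
cor=np.array([[x,y,z] for x in(-.025,.025) for y in(-.013,.013) for z in(0,.08,.2)])
for k in range(N):
    q=q+R@E[k]@dl; Rk=R@E[k+1]; w=q+(Rk@R.T@(org-p))+ (Rk@R.T@Rs@cor.T).T
    i=w[:,2].argmin(); print(k,w[i].round(3),end=";")
E
```

```text
13 rows [0.0088, -0.0021, 0.0029, -0.0009, 0.1161, -0.0057]
  k 2 cost 0.0000 [ 0.05  0.33 -0.22  1.17 -0.89  1.76] tip [ 0.504 -0.126  0.23 ]
  k 4 cost 0.0000 [ 0.03  0.29 -0.26  1.09 -0.66  1.68] tip [ 0.502 -0.09   0.185]
  k 6 cost 0.0000 [ 0.    0.27 -0.29  1.04 -0.43  1.62] tip [ 0.499 -0.045  0.149]
  k 8 cost 0.0000 [-0.02  0.26 -0.32  1.01 -0.2   1.58] tip [0.497 0.007 0.125]
  k 10 cost 0.0000 [-0.05  0.25 -0.34  1.    0.03  1.54] tip [0.495 0.064 0.113]
  k 12 cost 0.0000 [-0.07  0.25 -0.37  0.99  0.26  1.51] tip [0.492 0.122 0.115]
  k 13 cost 0.0000 [-0.08  0.25 -0.38  0.98  0.38  1.49] tip [0.49  0.15  0.121]
3 rows [-0.0138, 0.0004, 0.0347, 0.0, 0.0, 0.0]
  k 1 cost 0.0000 [-0.08  0.29 -0.43  0.89  0.38  1.49] tip [0.49  0.15  0.083]
  k 2 cost 0.0000 [-0.08  0.33 -0.47  0.8   0.38  1.49] tip [0.49  0.15  0.046]
  k 3 cost 0.0000 [-0.08  0.39 -0.51  0.71  0.38  1.49] tip [0.49  0.15  0.009]
0 [ 0.531 -0.122  0.114];1 [ 0.53  -0.094  0.094];2 [ 0.529 -0.064  0.076];3 [ 0.529 -0.032  0.062];4 [0.528 0.001 0.051];5 [0.527 0.035 0.044];6 [0.526 0.069 0.04 ];7 [0.525 0.104 0.04 ];8 [0.523 0.139 0.044];9 [0.522 0.173 0.052];10 [0.521 0.205 0.063];11 [0.519 0.237 0.078];12 [0.517 0.267 0.096];13 [0.465 0.294 0.117];
```

```bash
python3 shift.py '[[-0.0272,0,-0.0128,0,0,0],[-0.0272,0,-0.0128,0,0,0],[0,0,0,0,0,0]]'
cat > lay.py <<'E'
from plan import *
import sys
o=manip.observe(); R=o["orientation"]; p=o["position"]; H=np.load("hold.npz")
a=D(3.5); h=np.array([0,-np.cos(a),np.sin(a)]); y=np.array([0,np.sin(a),np.cos(a)]); Rl=np.c_[np.cross(y,h),y,h]
Rt=Rl@H["Rst"].T
go(np.array([.49,.295,float(sys.argv[1])])-Rt@H["ost"],Rt)
E
python3 lay.py .13
```

```text
t: 9.5
position: [0.5174, 0.0052, 0.4207]
orientation: [[0.039, 0.997, -0.06], [0.421, -0.071, -0.904], [-0.906, 0.01, -0.423]]
force: [1.2, -0.6, -1.0]
grip_width: 0.0201
finger_force: 59.0
13 rows [0.0111, -0.0021, 0.0079, -0.0004, 0.1162, -0.0058]
  k 2 cost 0.0000 [ 0.04  0.29 -0.14  1.27 -0.89  1.74] tip [ 0.505 -0.133  0.286]
  k 4 cost 0.0000 [ 0.01  0.25 -0.2   1.18 -0.67  1.65] tip [ 0.502 -0.102  0.231]
  k 6 cost 0.0000 [-0.02  0.24 -0.25  1.11 -0.44  1.59] tip [ 0.5   -0.058  0.184]
  k 8 cost 0.0000 [-0.05  0.23 -0.29  1.06 -0.2   1.56] tip [ 0.498 -0.005  0.149]
  k 10 cost 0.0000 [-0.07  0.24 -0.33  1.03  0.03  1.52] tip [0.495 0.055 0.127]
  k 12 cost 0.0000 [-0.08  0.24 -0.36  1.    0.26  1.5 ] tip [0.492 0.118 0.119]
  k 13 cost 0.0000 [-0.08  0.25 -0.38  0.98  0.38  1.49] tip [0.49  0.15  0.121]
```

```bash
python3 shift.py '[[0.0111,-0.0021,0.0079,-0.0004,0.1162,-0.0058],[0.0111,-0.0021,0.0079,-0.0004,0.1162,-0.0058],[0.0111,-0.0021,0.0079,-0.0004,0.1162,-0.0058],[0.0111,-0.0021,0.0079,-0.0004,0.1162,-0.0058],[0.0111,-0.0021,0.0079,-0.0004,0.1162,-0.0058],[0.0111,-0.0021,0.0079,-0.0004,0.1162,-0.0058],[0.0111,-0.0021,0.0079,-0.0004,0.1162,-0.0058],[0.0111,-0.0021,0.0079,-0.0004,0.1162,-0.0058],[0.0111,-0.0021,0.0079,-0.0004,0.1162,-0.0058],[0.0111,-0.0021,0.0079,-0.0004,0.1162,-0.0058],[0.0111,-0.0021,0.0079,-0.0004,0.1162,-0.0058],[0.0111,-0.0021,0.0079,-0.0004,0.1162,-0.0058],[0.0111,-0.0021,0.0079,-0.0004,0.1162,-0.0058],[0,0,0,0,0,0],[0,0,0,0,0,0]]'
python3 lay.py .04
python3 - <<'E'
from plan import *
import cv2
s=viewer.snapshot("scene"); a=cv2.resize(s["pixels"][120:260,260:440,::-1],(420,420),interpolation=cv2.INTER_CUBIC)
s2=viewer.snapshot("top"); b=cv2.resize(s2["pixels"][190:300,150:290,::-1],(380,420),interpolation=cv2.INTER_CUBIC)
cv2.imwrite("pics/lay.png",np.hstack([a,b]))
E
```

```text
t: 10.75
position: [0.4894, 0.0857, 0.2758]
orientation: [[0.013, 1.0, -0.015], [0.93, -0.006, 0.368], [0.368, -0.019, -0.93]]
force: [-0.1, 0.5, -2.1]
grip_width: 0.0203
finger_force: 59.1
3 rows [-0.0102, 0.0011, 0.0262, -0.0025, 0.0003, -0.0014]
  k 1 cost 0.0000 [-0.08  0.29 -0.42  0.91  0.37  1.49] tip [0.488 0.15  0.087]
  k 2 cost 0.0000 [-0.08  0.32 -0.46  0.84  0.38  1.49] tip [0.489 0.15  0.059]
  k 3 cost 0.0000 [-0.08  0.35 -0.49  0.77  0.38  1.49] tip [0.49  0.15  0.031]
```

View pics/lay.png

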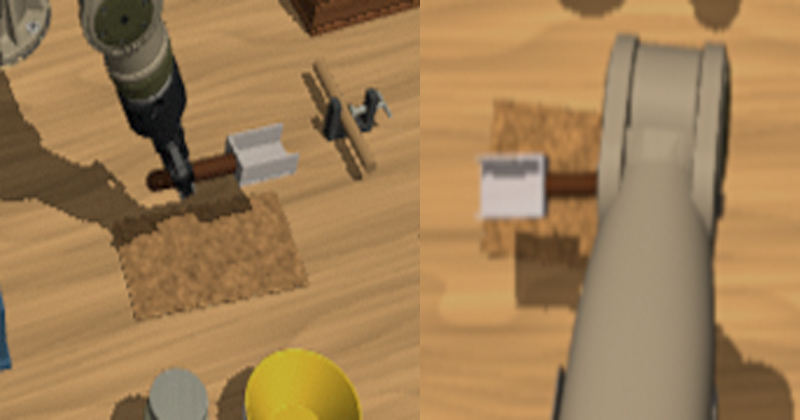

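The scoop is held level over the mat with its open side up and bowl toward +y (scene crop 262,152; top crop 513,187). I lower it next.

```bash
python3 shift.py '[[-0.0102,0.0011,0.0262,-0.0025,0.0003,-0.0014],[-0.0102,0.0011,0.0262,-0.0025,0.0003,-0.0014],[-0.0102,0.0011,0.0262,-0.0025,0.0003,-0.0014],[0,0,0,0,0,0],[0,0,0,0,0,0]]'
python3 lay.py .018
python3 - <<'E'
from plan import *
from h import cloud
s=viewer.snapshot("scene"); w=cloud(s); col=s["pixels"].astype(int)
m=(np.abs(w[...,0]-.49)<.06)&(w[...,1]>.2)&(w[...,1]<.32)&(w[...,2]>.012)&(col.min(-1)>90)&(np.ptp(col,axis=-1)<30)
q=w[m];print(len(q),q.min(0).round(3),q.max(0).round(3))
E
```

```text
t: 11.27
position: [0.4919, 0.0866, 0.1927]
orientation: [[0.008, 1.0, -0.007], [0.929, -0.005, 0.37], [0.37, -0.01, -0.929]]
force: [0.3, 0.3, -2.2]
grip_width: 0.0203
finger_force: 58.9
1 rows [-0.0091, -0.0003, 0.0215, 0.0004, -0.0014, 0.0004]
  k 1 cost 0.0000 [-0.08  0.39 -0.51  0.71  0.38  1.49] tip [0.49  0.15  0.009]
343 [0.463 0.216 0.028] [0.519 0.297 0.061]
```

```bash
python3 shift.py '[[-0.0024,0,0.0056,0,0,0],[-0.0024,0,0.0056,0,0,0],[-0.0024,0,0.0056,0,0,0],[-0.0021,0,0.0052,0,0,0],[0,0,0,0,0,0],[0,0,0,0,0,0],[0,0,0,0,0,0]]'
python3 shift.py '[[0,0,0,0,0,0],[0,0,0,0,0,0],[0,0,0,0,0,0],[0,0,0,0,0,0],[0,0,0,0,0,0],[0,0,0,0,0,0],[0,0,0,0,0,0],[0,0,0,0,0,0]]' 0.06
```

```text
t: 11.9
position: [0.4925, 0.0861, 0.1698]
orientation: [[0.007, 1.0, -0.004], [0.929, -0.005, 0.371], [0.371, -0.006, -0.929]]
force: [0.2, 0.6, 0.1]
grip_width: 0.0201
finger_force: 59.1
t: 12.57
position: [0.4925, 0.0861, 0.1697]
orientation: [[0.007, 1.0, -0.004], [0.929, -0.005, 0.371], [0.371, -0.006, -0.929]]
force: [0.5, -0.2, -0.6]
grip_width: 0.0602
finger_force: 0.0
```

```bash
python3 shift.py '[[0,0,-0.03,0,0,0],[0,0,-0.04,0,0,0],[0,0,-0.04,0,0,0],[0,0,-0.04,0,0,0],[0,0,-0.03,0,0,0],[0,0,0,0,0,0]]' 0.085
python3 - <<'E'
from plan import *
import cv2
from h import cloud
for n in("scene","top"):
    s=viewer.snapshot(n); w=cloud(s); col=s["pixels"].astype(int)
    m=(np.abs(w[...,0]-.49)<.08)&(w[...,1]>.16)&(w[...,1]<.34)&(w[...,2]>.0)&(w[...,2]<.06)&(col.min(-1)>85)&(np.ptp(col,axis=-1)<30)
    q=w[m];print(n,len(q),q.min(0).round(3),q.max(0).round(3),cv2.minAreaRect(q[:,:2].astype(np.float32)*1000))
    rim=q[q[:,2]>.024]; print(" rim",len(rim),cv2.minAreaRect(rim[:,:2].astype(np.float32)*1000), np.percentile(rim[:,2],[50,95]))
    hm=(np.abs(w[...,0]-.49)<.05)&(w[...,1]>.06)&(w[...,1]<.25)&(w[...,2]>.014)&(w[...,2]<.045)&(col[...,0]<115)&(col[...,2]<60)
    b=w[hm]; print(" handle",len(b)); 
    for y in np.arange(.08,.22,.02):
        k=b[(b[:,1]>=y)&(b[:,1]<y+.02)]
        if len(k)>2: print("  ",y.round(2),k.mean(0).round(4),k[:,2].max().round(3))
    np.savez(f"pics/laid_{n}.npz",**s)
    cv2.imwrite(f"pics/laid_{n}.png",cv2.resize(s["pixels"][120:260,260:440,::-1],(720,560),interpolation=cv2.INTER_CUBIC))
E
```

```text
t: 13.07
position: [0.4952, 0.0175, 0.343]
orientation: [[0.005, 1.0, 0.006], [0.93, -0.007, 0.369], [0.369, 0.004, -0.93]]
force: [1.3, -0.4, -0.2]
grip_width: 0.0853
finger_force: 0.0
scene 360 [0.461 0.214 0.003] [0.521 0.295 0.038] ((490.8354187011719, 254.74871826171875), (59.451698303222656, 81.02335357666016), 0.14691464602947235)
 rim 105 ((492.7728271484375, 254.46038818359375), (56.3199462890625, 79.44654846191406), 3.0666847229003906) [0.02870093 0.03322778]
 handle 247
   0.08 [0.4958 0.098  0.02  ] 0.025
   0.1 [0.4965 0.1098 0.024 ] 0.029
   0.12 [0.4959 0.1297 0.0236] 0.031
   0.14 [0.4964 0.149  0.0245] 0.032
   0.16 [0.4968 0.1698 0.0241] 0.032
   0.18 [0.4965 0.1898 0.0242] 0.031
   0.2 [0.4951 0.2096 0.0237] 0.03
top 349 [0.465 0.215 0.001] [0.515 0.296 0.038] ((489.52374267578125, 255.39974975585938), (50.85507583618164, 79.70215606689453), 1.8657660484313965)
 rim 55 ((490.0748291015625, 252.95126342773438), (48.53935623168945, 74.75322723388672), 1.9977471828460693) [0.03093642 0.03687443]
 handle 217
   0.08 [0.4895 0.0979 0.0263] 0.027
   0.1 [0.4898 0.1106 0.0245] 0.032
   0.12 [0.49   0.1306 0.0242] 0.032
   0.14 [0.49   0.1502 0.0245] 0.033
   0.16 [0.4887 0.1707 0.0245] 0.033
   0.18 [0.489  0.191  0.0239] 0.03
   0.2 [0.4891 0.2077 0.0247] 0.03
```

View pics/laid_scene.png

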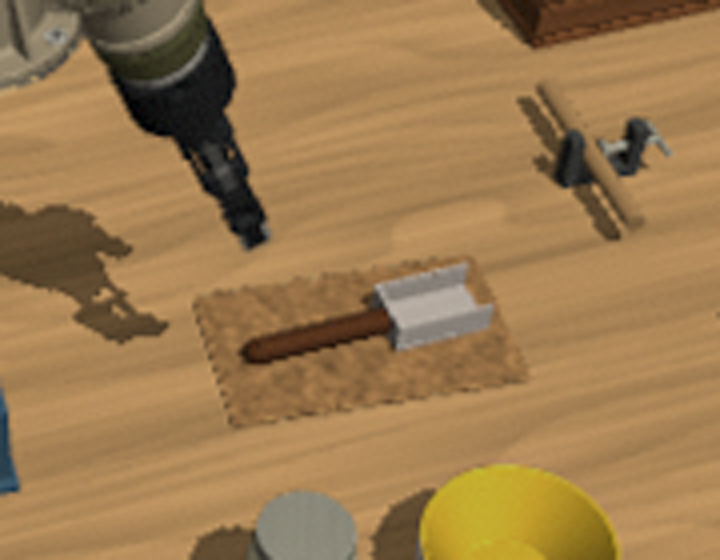

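The scoop lies flat on the mat, bowl at crop (430,305), handle end at (250,352), so its origin is near (0.490, 0.295) with the handle toward -y. I'll regrip across the bowl, tilted 20° so that the final pose is reachable.

```bash
python3 - <<'E'
from plan import *
b=D(20); t=np.array([0,-np.sin(b),-np.cos(b)]); g=np.array([.490,.240,.027])
c=go(*pose(g-.1*t,t,[0,1,0])); c=go(*pose(g,t,[0,1,0]),cur=c)
# final options
for phi in(45,60,70):
  for z in(.153,.26):
    p,R=pose([.505,-.196,z],T(phi,20),[0,0,1]); print(phi,z,*ik(p,R,P,[-1,.7,-.1,1.6,1,.6]))
E
```

```text
9 rows [0.0345, -0.0005, 0.0101, -0.0003, -0.0809, -0.0007]
  k 1 cost 0.0000 [-0.13  0.2  -0.27  1.14  0.3   1.44] tip [0.493 0.105 0.176]
  k 2 cost 0.0000 [-0.03  0.2  -0.27  1.11  0.22  1.54] tip [0.493 0.128 0.173]
  k 3 cost 0.0000 [ 0.06  0.21 -0.26  1.1   0.14  1.63] tip [0.493 0.15  0.168]
  k 4 cost 0.0000 [ 0.15  0.23 -0.24  1.09  0.05  1.72] tip [0.492 0.172 0.162]
  k 5 cost 0.0000 [ 0.24  0.27 -0.21  1.1  -0.02  1.81] tip [0.492 0.193 0.153]
  k 6 cost 0.0000 [ 0.32  0.32 -0.18  1.11 -0.1   1.89] tip [0.491 0.213 0.143]
  k 7 cost 0.0000 [ 0.39  0.37 -0.13  1.14 -0.17  1.97] tip [0.491 0.232 0.132]
  k 8 cost 0.0000 [ 0.46  0.44 -0.08  1.17 -0.24  2.04] tip [0.49  0.251 0.119]
  k 9 cost 0.0000 [ 0.52  0.51 -0.03  1.21 -0.3   2.11] tip [0.49  0.268 0.104]
3 rows [0.0, 0.0, 0.0333, 0.0, 0.0, 0.0]
  k 1 cost 0.0000 [ 0.5   0.52 -0.09  1.13 -0.3   2.1 ] tip [0.49  0.257 0.073]
  k 2 cost 0.0000 [ 0.48  0.54 -0.15  1.05 -0.31  2.08] tip [0.49  0.245 0.041]
  k 3 cost 0.0000 [ 0.47  0.56 -0.2   0.97 -0.31  2.06] tip [0.49  0.234 0.01 ]
45 0.153 [-1.03994721  0.58674494 -0.36073585  1.22854368  1.14187012  0.92044805] 3.6670599787881213e-22
45 0.26 [-1.03994721  0.45185611 -0.26670039  1.45746797  1.14187012  0.92044805] 5.920371060430895e-28
60 0.153 [-0.99334391  0.76068612 -0.09049449  1.6131934   0.99344011  0.59288246] 2.4203733602392542e-20
60 0.26 [-0.99334391  0.64083122 -0.01141609  1.8121267   0.99344011  0.59288246] 6.143770403418268e-23
70 0.153 [-0.95273492  0.85374438  0.07310292  1.79080935  0.88451823  0.46045404] 2.0394212914076673e-28
70 0.26 [-0.95273492  0.74205747  0.14805603  1.97744937  0.88451823  0.46045404] 4.36874974501427e-24
```

```bash
python3 shift.py '[[0.0345,-0.0005,0.0101,-0.0003,-0.0809,-0.0007],[0.0345,-0.0005,0.0101,-0.0003,-0.0809,-0.0007],[0.0345,-0.0005,0.0101,-0.0003,-0.0809,-0.0007],[0.0345,-0.0005,0.0101,-0.0003,-0.0809,-0.0007],[0.0345,-0.0005,0.0101,-0.0003,-0.0809,-0.0007],[0.0345,-0.0005,0.0101,-0.0003,-0.0809,-0.0007],[0.0345,-0.0005,0.0101,-0.0003,-0.0809,-0.0007],[0.0345,-0.0005,0.0101,-0.0003,-0.0809,-0.0007],[0.0345,-0.0005,0.0101,-0.0003,-0.0809,-0.0007],[0,0,0,0,0,0],[0,0,0,0,0,0]]'
python3 - <<'E'
from plan import *
b=D(20); t=np.array([0,-np.sin(b),-np.cos(b)]); g=np.array([.490,.240,.027])
go(*pose(g,t,[0,1,0]))
E
```

```text
t: 14.08
position: [0.4873, 0.3295, 0.2603]
orientation: [[-0.009, 1.0, -0.008], [0.939, 0.006, -0.345], [-0.345, -0.011, -0.939]]
force: [-0.2, -0.7, -0.3]
grip_width: 0.0851
finger_force: 0.0
3 rows [-0.0014, 0.0011, 0.0316, -0.0028, 0.001, 0.0031]
  k 1 cost 0.0000 [ 0.5   0.53 -0.09  1.13 -0.3   2.1 ] tip [0.487 0.258 0.069]
  k 2 cost 0.0000 [ 0.49  0.54 -0.15  1.05 -0.31  2.08] tip [0.489 0.246 0.039]
  k 3 cost 0.0000 [ 0.47  0.56 -0.2   0.97 -0.31  2.06] tip [0.49  0.234 0.01 ]
```

```bash
python3 shift.py '[[-0.0014,0.0011,0.0316,-0.0028,0.001,0.0031],[-0.0014,0.0011,0.0316,-0.0028,0.001,0.0031],[-0.0007,0.0006,0.0158,-0.0014,0.0005,0.0015],[-0.0007,0.0005,0.0158,-0.0014,0.0005,0.0015],[0,0,0,0,0,0],[0,0,0,0,0,0]]'
python3 shift.py '[[0,0,0,0,0,0],[0,0,0,0,0,0],[0,0,0,0,0,0],[0,0,0,0,0,0],[0,0,0,0,0,0],[0,0,0,0,0,0],[0,0,0,0,0,0],[0,0,0,0,0,0],[0,0,0,0,0,0]]' 0.0 60
```

```text
t: 14.58
position: [0.4922, 0.29, 0.1778]
orientation: [[0.008, 1.0, 0.004], [0.941, -0.006, -0.339], [-0.339, 0.007, -0.941]]
force: [-0.6, -1.0, 0.4]
grip_width: 0.0849
finger_force: 0.0
t: 15.33
position: [0.493, 0.2921, 0.1791]
orientation: [[0.007, 1.0, 0.008], [0.941, -0.004, -0.338], [-0.338, 0.01, -0.941]]
force: [0.0, 0.3, 6.1]
grip_width: 0.0489
finger_force: 62.9
```

```bash
cat > fin.py <<'E'
from plan import *
import sys
H=np.load("hold2.npz")
def target(xy,tipz,phi):
    sz=np.array([0,0,-1.]); y=-np.array([np.cos(D(phi)),np.sin(D(phi)),0]); Rs=np.c_[np.cross(y,sz),y,sz]
    Rt=Rs@H["Rst"].T; tip=np.array([*xy,tipz]); org=tip-Rs@np.array([0,-.002,.2])
    return org-Rt@H["ost"],Rt
E
python3 - <<'E'
from plan import *
o=manip.observe(); R=o["orientation"]; p=o["position"]
Rs=np.array([[-1,0,0],[0,0,-1],[0,1,0]]).T.astype(float) # x=-X? columns below
z=np.array([0,-1.,0]);y=np.array([0,0,1.]);Rs=np.c_[np.cross(y,z),y,z]
np.savez("hold2.npz",Rst=R.T@Rs,ost=R.T@(np.array([.490,.295,.017])-p))
from fin import *
c=go(p+[0,-.03,.22],R); q=target((.505,-.196),.15,60); c2=go(*q,cur=c); print(q[0],(q[1]).round(2))
c3=go(*target((.505,-.196),.012,60),cur=c2)
E
```

```text
6 rows [-0.0171, 0.0004, -0.0328, 0.0, 0.0, 0.0]
  k 1 cost 0.0000 [ 0.46  0.51 -0.16  1.05 -0.31  2.06] tip [0.495 0.229 0.053]
  k 2 cost 0.0000 [ 0.45  0.47 -0.13  1.12 -0.31  2.05] tip [0.495 0.224 0.09 ]
  k 3 cost 0.0000 [ 0.44  0.44 -0.09  1.19 -0.31  2.04] tip [0.495 0.219 0.126]
  k 4 cost 0.0000 [ 0.43  0.41 -0.04  1.27 -0.32  2.03] tip [0.495 0.214 0.163]
  k 5 cost 0.0000 [ 0.42  0.38  0.02  1.35 -0.32  2.02] tip [0.495 0.209 0.2  ]
  k 6 cost 0.0000 [ 0.42  0.36  0.08  1.43 -0.32  2.01] tip [0.495 0.204 0.236]
16 rows [-0.0403, 0.0048, -0.0123, -0.0148, 0.0955, 0.0336]
  k 3 cost 0.0000 [ 0.16  0.18  0.01  1.35 -0.07  1.83] tip [0.514 0.143 0.293]
  k 6 cost 0.0000 [-0.16  0.08 -0.03  1.34  0.24  1.61] tip [0.524 0.069 0.331]
  k 9 cost 0.0000 [-0.5   0.11 -0.04  1.42  0.55  1.35] tip [ 0.526 -0.015  0.346]
  k 12 cost 0.0000 [-0.78  0.27 -0.01  1.59  0.8   1.04] tip [ 0.521 -0.099  0.337]
  k 15 cost 0.0000 [-0.97  0.53  0.04  1.83  0.95  0.69] tip [ 0.512 -0.176  0.305]
  k 16 cost 0.0000 [-1.02  0.63  0.05  1.91  0.98  0.57] tip [ 0.508 -0.199  0.289]
[ 0.42556668 -0.33967238  0.34712814] [[ 0.17  0.86  0.48]
 [ 0.29 -0.51  0.81]
 [ 0.94 -0.   -0.34]]
4 rows [-0.0325, 0.0001, 0.0117, 0.0, 0.0, 0.0]
  k 1 cost 0.0000 [-1.02  0.66  0.02  1.84  0.98  0.57] tip [ 0.508 -0.199  0.254]
  k 2 cost 0.0000 [-1.02  0.7  -0.01  1.78  0.98  0.57] tip [ 0.508 -0.199  0.22 ]
  k 3 cost 0.0000 [-1.02  0.73 -0.04  1.72  0.98  0.57] tip [ 0.508 -0.199  0.185]
  k 4 cost 0.0000 [-1.02  0.78 -0.06  1.65  0.98  0.57] tip [ 0.508 -0.199  0.151]
```

```bash
python3 shift.py '[[-0.0086,0.0002,-0.0164,0,0,0],[-0.0086,0.0002,-0.0164,0,0,0],[-0.0171,0.0004,-0.0328,0,0,0],[-0.0171,0.0004,-0.0328,0,0,0],[-0.0171,0.0004,-0.0328,0,0,0],[-0.0171,0.0004,-0.0328,0,0,0],[-0.0171,0.0004,-0.0328,0,0,0],[0,0,0,0,0,0]]'
python3 shift.py '[[-0.0322,0.0038,-0.0098,-0.0118,0.0764,0.0269],[-0.0322,0.0038,-0.0098,-0.0118,0.0764,0.0269],[-0.0322,0.0038,-0.0098,-0.0118,0.0764,0.0269],[-0.0322,0.0038,-0.0098,-0.0118,0.0764,0.0269],[-0.0322,0.0038,-0.0098,-0.0118,0.0764,0.0269],[-0.0322,0.0038,-0.0098,-0.0118,0.0764,0.0269],[-0.0322,0.0038,-0.0098,-0.0118,0.0764,0.0269],[-0.0322,0.0038,-0.0098,-0.0118,0.0764,0.0269],[-0.0322,0.0038,-0.0098,-0.0118,0.0764,0.0269],[-0.0322,0.0038,-0.0098,-0.0118,0.0764,0.0269],[-0.0322,0.0038,-0.0098,-0.0118,0.0764,0.0269],[-0.0322,0.0038,-0.0098,-0.0118,0.0764,0.0269],[-0.0322,0.0038,-0.0098,-0.0118,0.0764,0.0269],[-0.0322,0.0038,-0.0098,-0.0118,0.0764,0.0269],[-0.0322,0.0038,-0.0098,-0.0118,0.0764,0.0269],[-0.0322,0.0038,-0.0098,-0.0118,0.0764,0.0269]]'
python3 - <<'E'
from fin import *
go(*target((.505,-.196),.15,60))
E
```

```text
t: 16.0
position: [0.4939, 0.2614, 0.4057]
orientation: [[0.011, 1.0, 0.017], [0.942, -0.004, -0.335], [-0.335, 0.019, -0.942]]
force: [1.1, 1.1, -0.4]
grip_width: 0.0485
finger_force: 62.7
t: 17.33
position: [0.4513, -0.2424, 0.4292]
orientation: [[0.212, 0.901, 0.377], [0.573, -0.428, 0.699], [0.792, 0.068, -0.607]]
force: [0.2, -0.8, -2.3]
grip_width: 0.0487
finger_force: 62.7
4 rows [-0.0305, 0.0046, -0.0105, -0.0114, 0.0766, 0.0266]
  k 1 cost 0.0000 [-0.89  0.4  -0.    1.7   0.89  0.86] tip [ 0.515 -0.142  0.318]
  k 2 cost 0.0000 [-0.94  0.47  0.02  1.77  0.92  0.76] tip [ 0.513 -0.162  0.309]
  k 3 cost 0.0000 [-0.98  0.55  0.04  1.84  0.96  0.67] tip [ 0.511 -0.181  0.3  ]
  k 4 cost 0.0000 [-1.02  0.63  0.05  1.91  0.98  0.57] tip [ 0.508 -0.199  0.289]
```

```bash
python3 shift.py '[[-0.0305,0.0046,-0.0105,-0.0114,0.0766,0.0266],[-0.0305,0.0046,-0.0105,-0.0114,0.0766,0.0266],[-0.0305,0.0046,-0.0105,-0.0114,0.0766,0.0266],[-0.0305,0.0046,-0.0105,-0.0114,0.0766,0.0266],[0,0,0,0,0,0],[0,0,0,0,0,0],[0,0,0,0,0,0]]'
python3 - <<'E'
from fin import *
import cv2
from h import cloud
c=np.array([.505,-.196])
go(*target(c,.15,60))
V=[]
for n in("scene","top"):
    s=viewer.snapshot(n); w=cloud(s); col=s["pixels"].astype(int)
    near=np.abs(w[...,:2]-c).max(-1)<.06
    hm=near&(w[...,2]>.13)&(w[...,2]<.28)&(col[...,0]>col[...,2]+15)&(col[...,0]<130)
    b=w[hm]; print(n,"handle",len(b), b[:,2].min().round(3) if len(b) else "")
    for z in np.arange(.14,.28,.02):
        k=b[(b[:,2]>=z)&(b[:,2]<z+.02)]
        if len(k)>2: print("  ",z.round(2),k.mean(0).round(4),k.min(0)[:2].round(3),k.max(0)[:2].round(3))
    rm=(np.abs(w[...,0]-c[0])<.035)&(np.abs(w[...,1]-c[1])<.03)&(np.abs(w[...,2]-.085)<.004)&(col[...,2]>col[...,0]+20)
    r=w[rm]; print(" rim",len(r),r[:,:2].min(0).round(3),r[:,:2].max(0).round(3),[np.round(x,1) for x in cv2.minEnclosingCircle(r[:,:2].astype(np.float32)*1000)] if len(r)>3 else "")
    V.append(s["pixels"])
a=cv2.resize(V[0][90:250,160:320,::-1],(400,400),interpolation=cv2.INTER_CUBIC);b=cv2.resize(V[1][180:290,260:370,::-1],(400,400),interpolation=cv2.INTER_CUBIC)
cv2.imwrite("pics/pre.png",np.hstack([a,b]))
for n in("scene","top"):
    s=np.load(f"pics/laid_{n}.npz"); w=cloud(s); col=s["pixels"].astype(int)
    rm=(np.abs(w[...,0]-c[0])<.035)&(w[...,1]<c[1]+.026)&(w[...,1]>c[1]-.035)&(np.abs(w[...,2]-.085)<.004)&(col[...,2]>col[...,0]+20)
    r=w[rm]; print("old rim",n,len(r),r[:,:2].min(0).round(3),r[:,:2].max(0).round(3),cv2.minEnclosingCircle(r[:,:2].astype(np.float32)*1000))
E
```

```text
t: 17.92
position: [0.4262, -0.338, 0.3472]
orientation: [[0.178, 0.862, 0.475], [0.291, -0.507, 0.811], [0.94, -0.006, -0.341]]
force: [0.5, -0.4, -1.7]
grip_width: 0.048
finger_force: 62.8
1 rows [-0.0007, 0.0003, -0.0016, -0.0026, 0.0031, -0.0017]
  k 1 cost 0.0000 [-1.02  0.63  0.05  1.91  0.98  0.57] tip [ 0.508 -0.199  0.289]
scene handle 205 0.155
   0.16 [ 0.5145 -0.1977  0.1704] [ 0.508 -0.208] [ 0.52  -0.187]
   0.18 [ 0.5154 -0.1984  0.1904] [ 0.509 -0.208] [ 0.521 -0.187]
   0.2 [ 0.5157 -0.1979  0.2106] [ 0.506 -0.207] [ 0.52  -0.186]
   0.22 [ 0.5159 -0.1979  0.2306] [ 0.511 -0.208] [ 0.521 -0.187]
   0.24 [ 0.5163 -0.1968  0.2486] [ 0.51  -0.207] [ 0.52  -0.187]
   0.26 [ 0.5178 -0.197   0.2657] [ 0.505 -0.222] [ 0.529 -0.184]
 rim 85 [ 0.483 -0.22 ] [ 0.537 -0.166] [array([ 512.3, -189.4]), np.float64(32.4)]
top handle 0 
 rim 48 [ 0.479 -0.206] [ 0.538 -0.167] [array([ 508.9, -185.5]), np.float64(34.2)]
old rim scene 72 [ 0.485 -0.219] [ 0.531 -0.176] ((507.5257873535156, -197.0167999267578), 23.723068237304688)
old rim top 65 [ 0.479 -0.219] [ 0.525 -0.174] ((502.1593933105469, -196.59507751464844), 23.739545822143555)
```

View pics/pre.png

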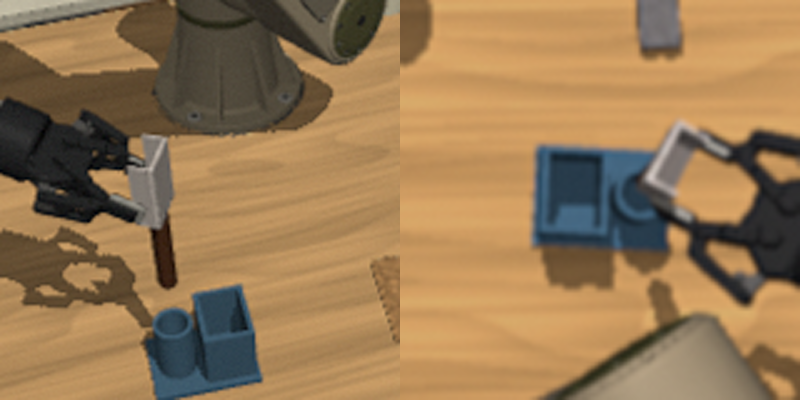

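The picture shows the scoop vertical, bowl up, handle tip (167,285) directly above the sleeve mouth (173,315). Depth puts the two within about 1 mm of each other, so I lower it.

```bash
python3 shift.py '[[-0.0188,0.0001,0.0068,0,0,0],[-0.0188,0.0001,0.0068,0,0,0],[-0.0188,0.0001,0.0068,0,0,0],[-0.0188,0.0001,0.0068,0,0,0],[-0.0188,0.0001,0.0068,0,0,0],[-0.0188,0.0001,0.0068,0,0,0],[0,0,0,0,0,0],[0,0,0,0,0,0]]'
python3 - <<'E'
from fin import *
go(*target((.506,-.197),.012,60))
E
```

```text
t: 18.68
position: [0.4265, -0.3372, 0.2296]
orientation: [[0.175, 0.862, 0.475], [0.293, -0.506, 0.811], [0.94, -0.003, -0.341]]
force: [-0.1, 0.6, -0.9]
grip_width: 0.0484
finger_force: 62.8
1 rows [-0.0202, 0.0019, 0.0042, -0.0027, 0.0039, 0.0016]
  k 1 cost 0.0000 [-1.02  0.78 -0.05  1.66  0.98  0.57] tip [ 0.509 -0.2    0.151]
```

```bash
python3 shift.py '[[-0.0047,0,0.0017,0,0,0],[-0.0047,0,0.0017,0,0,0],[-0.0047,0,0.0017,0,0,0],[-0.0038,0,0.0014,0,0,0],[-0.0028,0,0.001,0,0,0],[0,0,0,0,0,0],[0,0,0,0,0,0]]'
```

```text
t: 19.27
position: [0.4257, -0.3381, 0.2049]
orientation: [[0.178, 0.861, 0.476], [0.289, -0.508, 0.811], [0.941, -0.007, -0.34]]
force: [0.3, -0.8, -2.2]
grip_width: 0.0481
finger_force: 62.8
```

```bash
python3 shift.py '[[-0.0019,0,0.0007,0,0,0],[-0.0019,0,0.0007,0,0,0],[0,0,0,0,0,0],[0,0,0,0,0,0]]'
```

```text
t: 19.6
position: [0.4258, -0.338, 0.2034]
orientation: [[0.178, 0.86, 0.478], [0.287, -0.51, 0.811], [0.941, -0.007, -0.337]]
force: [-0.5, -0.0, 13.1]
grip_width: 0.0483
finger_force: 63.5
```

Contact with the floor (13 N). I ease off and open the fingers.

```bash
python3 shift.py '[[0.0014,0,-0.0005,0,0,0],[0,0,0,0,0,0]]'
python3 shift.py '[[0,0,0,0,0,0],[0,0,0,0,0,0],[0,0,0,0,0,0],[0,0,0,0,0,0],[0,0,0,0,0,0],[0,0,0,0,0,0],[0,0,0,0,0,0],[0,0,0,0,0,0],[0,0,0,0,0,0],[0,0,0,0,0,0],[0,0,0,0,0,0],[0,0,0,0,0,0]]' 0.085
python3 - <<'E'
from rig import manip, viewer
import cv2,numpy as np
s=viewer.snapshot("scene"); a=cv2.resize(s["pixels"][100:260,160:320,::-1],(400,400),interpolation=cv2.INTER_CUBIC)
s=viewer.snapshot("top"); b=cv2.resize(s["pixels"][180:290,260:370,::-1],(400,400),interpolation=cv2.INTER_CUBIC)
cv2.imwrite("pics/rel.png",np.hstack([a,b]))
E
```

```text
t: 19.77
position: [0.4257, -0.3381, 0.2038]
orientation: [[0.178, 0.861, 0.477], [0.289, -0.509, 0.811], [0.941, -0.006, -0.339]]
force: [-1.8, 0.0, 6.2]
grip_width: 0.0485
finger_force: 63.0
t: 20.77
position: [0.4257, -0.338, 0.2026]
orientation: [[0.177, 0.862, 0.476], [0.29, -0.508, 0.811], [0.94, -0.006, -0.34]]
force: [0.1, -0.4, 0.0]
grip_width: 0.085
finger_force: 0.0
```

View pics/rel.png

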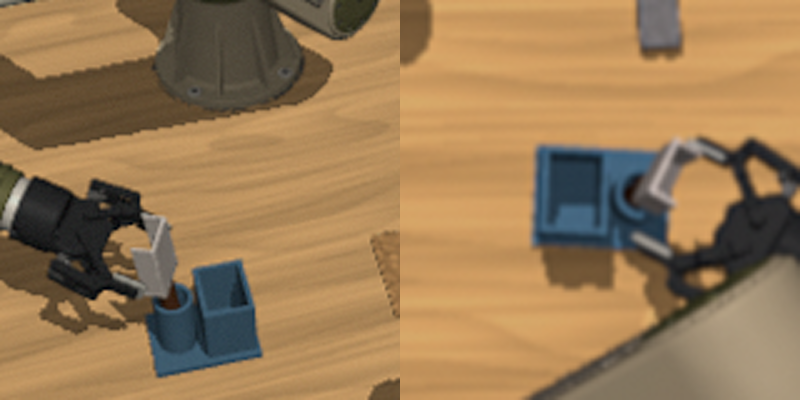

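The scoop is in the sleeve, bowl up, leaning toward the far finger (top crop 680,150). I'll give that finger clearance, then back out.

```bash
python3 shift.py '[[0,0.005,0,0,0,0],[0,0.005,0,0,0,0],[0,0,-0.01,0,0,0],[0,0,-0.015,0,0,0],[0,0,-0.02,0,0,0],[0,0,-0.02,0,0,0],[0,0,-0.03,0,0,0],[0,0,-0.03,0,0,0],[0,0,-0.03,0,0,0],[0,0,0,0,0,0],[0,0,0,0,0,0],[0,0,0,0,0,0],[0,0,0,0,0,0],[0,0,0,0,0,0],[0,0,0,0,0,0]]'
python3 - <<'E'
from rig import manip, viewer
import cv2,numpy as np
from h import cloud
s=viewer.snapshot("scene"); a=cv2.resize(s["pixels"][100:260,160:320,::-1],(400,400),interpolation=cv2.INTER_CUBIC)
w=cloud(s); col=s["pixels"].astype(int)
m=(np.abs(w[...,0]-.505)<.09)&(np.abs(w[...,1]+.197)<.09)&(w[...,2]>.1)&(w[...,2]<.25)&(col.min(-1)>85)
q=w[m]; q=q[(q[:,:2]-[.505,-.197]).__abs__().max(1)<.08]; print(q.min(0).round(3),q.max(0).round(3))
for z in np.arange(.12,.22,.02):
    k=q[(q[:,2]>=z)&(q[:,2]<z+.02)]; print(z.round(2),len(k),k.mean(0).round(3) if len(k) else "")
s=viewer.snapshot("top"); b=cv2.resize(s["pixels"][180:290,260:370,::-1],(400,400),interpolation=cv2.INTER_CUBIC)
cv2.imwrite("pics/out.png",np.hstack([a,b]))
E
```

```text
t: 22.12
position: [0.3612, -0.4679, 0.2551]
orientation: [[0.177, 0.862, 0.474], [0.29, -0.506, 0.812], [0.941, -0.007, -0.34]]
force: [0.2, -0.5, 0.3]
grip_width: 0.0852
finger_force: 0.0
[ 0.483 -0.237  0.127] [ 0.54  -0.186  0.214]
0.12 39 [ 0.524 -0.21   0.134]
0.14 74 [ 0.523 -0.21   0.15 ]
0.16 93 [ 0.521 -0.212  0.17 ]
0.18 100 [ 0.517 -0.212  0.19 ]
0.2 89 [ 0.514 -0.21   0.207]
```

View pics/out.png

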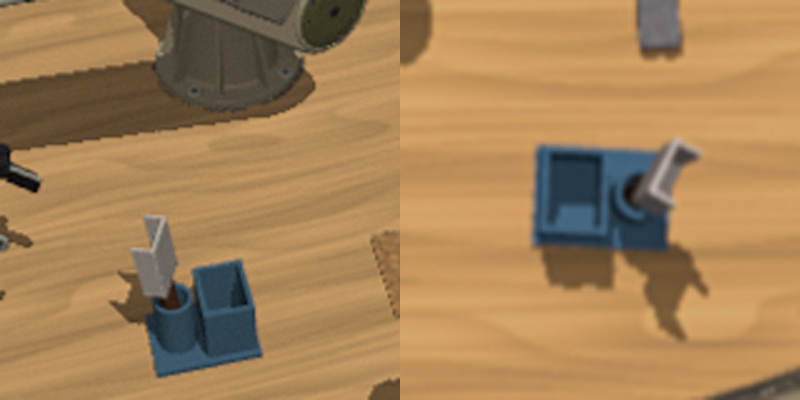

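The scoop stands handle-down in the sleeve (crop 155,265) with its bowl top at about 0.21 m, so it is fully in. The lean is small and the gripper is clear.

```bash
python3 -c "
from rig import manip, viewer; print(manip.sign_off())"
```

```text
the job is handed in; nothing more can be done
None
```

The scoop now stands handle-down and fully in the round sleeve, bowl up with a slight lean, released with the gripper clear; the arm never touched the jar, bowls, clamp, bucket or brush, and I handed the job in at about 22 s (no verdict was printed).

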